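# Proof-press cast glass tiles in the toggle-clamp nest

## Robot

A 6-joint arm with a two-finger parallel gripper is mounted at the origin on the work surface. World frame = base frame: x ahead of the robot, y to its left, z up, the work surface at z = 0. Lengths are in m, angles in rad, forces in N, time in s.
With the tool pointing down it reaches from about 0.275 to 0.825 m from the base axis. Payload 4.9 kg.
Tool frame: the origin (TCP) lies at the very end of the fingers, on their centre line; the grasp point (between the pads) lies 19 mm behind it; z points along the fingers, y is the line along which they close (so a half turn about z gives the same grasp; the last joint's range is limited). The gripper opens to 85 mm and grips with 20 to 120 N. Pads are 22 mm wide; open, the fingers measure 114 mm over their backs; the gripper's body (76 mm by 85 mm) begins 54 mm behind the grasp point. The pads swing forward as they close: fully open they stand 13 mm farther back than shut.
Start: joints at [-1.398, 0.326, -0.193, 1.052, 0, 1.437], TCP at [0.166, -0.524, 0.231] pointing down, gripper open.
Joint ranges: [-2.65, 2.65], [-0.97, 1.79], [-1.3, 1.35], [-1.93, 2.1], [-1.47, 1.37], [-3.14, 3.14]. Speed limits (rad/s): [2.57, 2.57, 3.14, 3.14, 3.14, 3.14].

## Interface

Orientations are given as a rotation vector (axis times angle).
In Python, from plant import read_state, optics, manip gives the robot as it stands.
- The arm moves only by the tool move_arm, never from a script. Its argument "series" is a list of rows, each a list of 5 numbers: the closure, from -1 (fully open) to 1 (shut), then the shift along the tool's x, y, z in m, then the turn about the tool's z in degrees. In form: [[hand, x, y, z, turn], ...]. A call has 1 to 20 rows; each row is the pose to reach, as a shift and turn from the pose commanded when the call began, along the tool's axes at that moment; what a row does not reach only later rows make up. A row lasts 1/12 s, in which the tool goes at most 41.7 mm and 7.16 degrees, less where a joint would pass 70% of its speed; a pose out of reach is approached as far as the arm can. A call with a gripper value outside its range is refused whole. The fingers move at their own pace and stop on an object; "newtons" is the grip in N (left out, the last holds). Time passes only in rows, so rows that repeat a pose let the fingers close. It gives the time, the measured TCP pose, the force, the opening and the grip force at its end, in the units of the state.
- read_state(): the state, without advancing time (a new reading comes with each control period).
- optics.grab_frame(name): name is "scene" or "side" or "wrist"; returns a dict with "pixels" (480x640x3 uint8, red, green, blue), "depth" (480x640 float32, m along the optical axis (not along the pixel's ray), 0 where there is no reading), "camera_matrix" (3x3 intrinsics, pixels), "k1" (the pictures are not rectified: a ray, as slopes to the right and down, at radius r is drawn at 1 + k1 r^2 times it, then the intrinsics apply), "rvec" (rotation vector, rad) and "tvec" (3), from world to camera coordinates, as OpenCV has them. Camera axes: x right, y down, z forward; pixel columns grow to the right and rows downward; lengths in m; the calibration is good to about 2 mm. A picture is of the moment at which its call begins.
- manip.job_done(): hands the job in; it is judged then, once.
The state is a dict: "time": time; "qpos": joint angles; "qd": joint speeds; "joint_torque": joint torques, N m; "tool_pos": TCP position; "tool_rot": TCP orientation; "force": force on the tool from outside, world axes, zero at the start; "wrist_torque": the same for the moment, N m; "width": finger opening in m; "gripper_force": force on a finger pad.
Only numpy, scipy, OpenCV 4.12 (cv2) and the standard library are available. Lean on these libraries where they do the work, as an engineer would, in place of code of your own. Each camera call takes 0.05 s, during which the arm holds its last target. There are 200 camera calls.

## Task

Proof-press this batch of small green cast-glass tiles: draw the lock pin out of the toggle clamp and hang it by its head in the side notch next to it, lay every tile flat in a pocket of the nest, swing the clamp handle over centre so that the sprung feet press on the tiles, and let go of it for at least three seconds so that the clamp holds by itself. Then swing the clamp fully back and lay every tile flat, side by side, in the wooden tray, leaving the pin hung in its notch. Glass chips: never squeeze a tile with more than 60 N, and leave the other things on the bench where they are.

Things in the scene. Friction and masses are not known exactly. Their poses are not given: they have to be found in the camera images.
- jig: Fixed aluminium jig: plate 345 x 250 x 12 mm, a toggle clamp at one end, a nest of three pockets at the other. Frame: x from clamp towards nest, y left of that, z up; origin on the table under the clamp. Plate: x -170 to 175, y +-125 mm. Clamp cheeks: x -60 to 35, y +-19, top z 70. Pin's bore block: 30 x 34 mm at x -74, y 44, top z 60. Notch fork: x -78, y 102, on a post at its +x end.
- pocket0 (a point): Centre of the floor of the first pocket (jig x 130, y -68, z 12 mm); axes as the jig's. Each pocket is 64 mm along jig x by 50 mm along jig y, ringed by ribs 5 mm high (8 mm wide at the x ends, 18 mm between pockets), and takes one tile, flat, long side along jig x. With the clamp open it is free from above.
- pocket1 (a point): Centre of the floor of the middle pocket (jig x 130, y 0, z 12 mm); axes of the jig.
- pocket2 (a point): Centre of the floor of the third pocket (jig x 130, y +68, z 12 mm); axes of the jig.
- clamp_handle (a joint): Angle of the clamp's handle about its pivot. 0 = fully open, leaning 0.96 rad back from vertical, away from the nest (start); grows towards the nest; dead centre 1.27, end stop 1.34 rad (leaning 0.38 rad towards the nest). Feet touch the tiles at about 1.1; past dead centre they hold it at the stop. It takes under 15 N at the grip, either way; the end stops are hard. Left at 0 it stays open.
- clamp_pivot (a point): Pivot of the clamp's handle (jig x -47, y 0, z 55 mm); the axis is the jig's y.
- clamp_bar (a point): Middle of the cross bar (166 mm along jig y) at the end of the steel hold-down arm, 110 mm from the arm's own pivot (jig x 20, z 55 mm). It carries three sprung rubber feet, 18 mm across, one for each pocket. A linkage swings the arm with the handle: upright at handle 0 (top at z 175), level at dead centre, pressing each tile with 3 to 6 N.
- clamp_grip (a point): Middle of the handle's cross grip: a round rubber bar along jig y, 64 mm long, 12 mm in diameter, 90 mm from the handle's pivot; at jig x -121, z 107 mm when open, jig x -14, z 139 mm at the stop. Pinch it from above (fingers closing along jig x), it turns in the fingers as it swings.
- pin: Loose steel lock pin, 90 g, upright in its bore at the start: shank 10 mm in diameter, 70 mm long, below a round head 20 mm in diameter, 34 mm tall. Origin at its lower end, z up along it. It stands 30 mm deep in the bore and blocks the clamp handle, whose side stub runs against it after about 0.1 rad.
- pin_neck (a point): Point on the pin's axis at the underside of its head, 70 mm above the lower end.
- bore (a point): Centre of the bore's mouth, at jig z 60 mm (bore 12 mm in diameter, 30 mm deep).
- notch (a point): Where the pin is parked: seat in the side notch, on the top (jig z 100 mm) of a 10 mm thick fork; axes as the jig's. The slot, 14 mm wide, runs along jig x, open towards -x, 24 mm from this point to its mouth; prongs 12 mm wide each side; free below down to the jig plate. Parked: shank in the slot, head resting on the fork, pin upright, pin_neck within 12 mm of this point.
- tile0: Green cast-glass tile, 56 (its x) x 44 (its y) x 14 mm, 90 g, loose; origin at the centre of its underside, z up. Two or three of the tiles are there; an absent one has no pose.
- tile1: Green cast-glass tile, 56 (its x) x 44 (its y) x 14 mm, 90 g, loose; origin at the centre of its underside, z up. Two or three of the tiles are there; an absent one has no pose.
- tile2: Green cast-glass tile, 56 (its x) x 44 (its y) x 14 mm, 90 g, loose; origin at the centre of its underside, z up. Two or three of the tiles are there; an absent one has no pose.
- tray: Fixed wooden tray for the finished tiles, outside 260 (its x) x 145 (its y) x 14 mm, walls 6 mm thick, inner floor about 6 mm above its underside; origin at the centre of the underside.
- bowl: Red plastic bowl, 90 mm across, 45 mm high; a bystander.
- slab0: Black stone slab 140 x 90 x 14 mm; a bystander.
- slab1: Black stone slab 140 x 90 x 14 mm; a bystander.
- brush: Brush lying on the bench; a bystander.
- spatula: Spatula lying on the bench; a bystander.
- jar: Jar 64 mm across, 85 mm high; a bystander.
- disc: Round amber glass disc, 60 mm across, 10 mm thick; not one of the tiles, a bystander.
Mind the look-alikes: they are no part of the job. What is shaped like the tile1 but grey or red is not meant.

How it is judged:
On the way, in this order (a step that is already met when the one before it is completed fails the run):
1. the pin hangs in its notch, every tile lies in a pocket and the clamp, let go, holds them all, past dead centre, for two seconds (horizontal distance between pin_neck and notch below 0.012 m and z of pin_neck in the frame of notch between -0.004 and 0.005 m and angle between pin's own z axis and vertical below 0.15 rad and value of joint clamp_handle above 1.3 rad and contact force between the fingers and jig below 0.5 N and ((horizontal distance between tile0 and pocket0 below 0.009 m and angle between the x axis of tile0 and the x axis of jig, either way round below 0.2 rad and z of tile0 in the frame of pocket0 between -0.003 and 0.004 m) or (horizontal distance between tile0 and pocket1 below 0.009 m and angle between the x axis of tile0 and the x axis of jig, either way round below 0.2 rad and z of tile0 in the frame of pocket1 between -0.003 and 0.004 m) or (horizontal distance between tile0 and pocket2 below 0.009 m and angle between the x axis of tile0 and the x axis of jig, either way round below 0.2 rad and z of tile0 in the frame of pocket2 between -0.003 and 0.004 m)) and contact force between each of tile0, tile1, tile2 and jig above 2 N and ((horizontal distance between tile1 and pocket0 below 0.009 m and angle between the x axis of tile1 and the x axis of jig, either way round below 0.2 rad and z of tile1 in the frame of pocket0 between -0.003 and 0.004 m) or (horizontal distance between tile1 and pocket1 below 0.009 m and angle between the x axis of tile1 and the x axis of jig, either way round below 0.2 rad and z of tile1 in the frame of pocket1 between -0.003 and 0.004 m) or (horizontal distance between tile1 and pocket2 below 0.009 m and angle between the x axis of tile1 and the x axis of jig, either way round below 0.2 rad and z of tile1 in the frame of pocket2 between -0.003 and 0.004 m)) and ((horizontal distance between tile2 and pocket0 below 0.009 m and angle between the x axis of tile2 and the x axis of jig, either way round below 0.2 rad and z of tile2 in the frame of pocket0 between -0.003 and 0.004 m) or (horizontal distance between tile2 and pocket1 below 0.009 m and angle between the x axis of tile2 and the x axis of jig, either way round below 0.2 rad and z of tile2 in the frame of pocket1 between -0.003 and 0.004 m) or (horizontal distance between tile2 and pocket2 below 0.009 m and angle between the x axis of tile2 and the x axis of jig, either way round below 0.2 rad and z of tile2 in the frame of pocket2 between -0.003 and 0.004 m))), for 2 s.
2. the clamp is swung fully back (value of joint clamp_handle below 0.12 rad), for 0.2 s.
At the end, for the whole second after the job is handed in: The clamp is fully open (handle under 0.12 rad), the pin hangs upright in its notch (neck within 12 mm across and 5 mm in height of the seat, tilt under 0.15 rad), and every tile that is there lies flat on the tray's floor within its walls (tilt under 0.1 rad, not stacked), all released and at rest (horizontal distance between pin_neck and notch below 0.012 m and z of pin_neck in the frame of notch between -0.004 and 0.005 m and angle between pin's own z axis and vertical below 0.15 rad and value of joint clamp_handle below 0.12 rad and linear speed of each of pin, tile0, tile1, tile2 below 0.02 m/s and x of tile0 in the frame of tray between -0.124 and 0.124 m and y of tile0 in the frame of tray between -0.066 and 0.066 m and z of tile0 in the frame of tray between 0 and 0.011 m and angle between each of tile0, tile1, tile2's own z axis and vertical below 0.1 rad and x of tile1 in the frame of tray between -0.124 and 0.124 m and y of tile1 in the frame of tray between -0.066 and 0.066 m and z of tile1 in the frame of tray between 0 and 0.011 m and x of tile2 in the frame of tray between -0.124 and 0.124 m and y of tile2 in the frame of tray between -0.066 and 0.066 m and z of tile2 in the frame of tray between 0 and 0.011 m); the robot touches nothing.
It fails at once if a tile is squeezed with more than 60 N (contact force between the fingers and tile0 above 150 N or contact force between the fingers and tile1 above 150 N or contact force between the fingers and tile2 above 150 N).
It fails at once if one of the other things on the bench is shifted more than 40 mm (distance of any of bowl, slab0, slab1, brush, spatula, jar, disc from where it was at the start of the episode above 0.04 m).
Of tile0, tile1, tile2 only 2 to 3 are there at a start; the rules pass over those that are not, and their reading is None.
At some moment in a run one of tile0, tile1, tile2 may be knocked a few centimetres aside while the robot is not near it.
It also fails if it takes over 210 s, if anything falls off the work surface, if the arm or the gripper's body presses on something with over 40 N, if the wrist force passes 120 N, or if a joint passes its speed limit or range.

## Working session

There is one attempt and no reset: what is moved stays moved. The work goes in short steps, Python scripts to look and compute and a tool call to move; the robot and the scene stay as the last step left them, time stands still between calls to the robot, and variables do not carry over. Pictures are saved under pics/ and viewed, at most 14 in all, crops included, and the job is handed in when it is done.

Besides the shell and the picture viewer there is one more tool, called after ">>>" as a command line: name --pt "numbers of a row" for each row, then --argument value for the rest. move_arm: Moves the arm, as the interface text tells. Its arguments: {"type":"object","properties":{"series":{"type":"array","items":{"type":"array","items":{"type":"number"}}},"newtons":{"type":"number"}},"required":["series"]}

```bash
ls; mkdir -p pics
cat > h.py <<'E'
import numpy as np, cv2
from plant import read_state, optics, manip
def grab(n):
    f=optics.grab_frame(n); return f
def cloud(f):
    K=f["camera_matrix"];d=f["depth"];v,u=np.mgrid[0:480,0:640]
    D=np.array([f["k1"],0,0,0,0],float)
    p=cv2.undistortPoints(np.stack([u,v],-1).reshape(-1,1,2).astype(np.float64),K,D).reshape(480,640,2)
    P=np.dstack([p,np.ones((480,640))])*d[...,None]
    R,_=cv2.Rodrigues(np.array(f["rvec"],float)); 
    W=(P-np.array(f["tvec"]).ravel())@R
    W[d==0]=np.nan
    return W
def save(f,n,crop=None,s=1):
    im=f["pixels"][...,::-1]
    if crop: im=im[crop[1]:crop[3],crop[0]:crop[2]]
    cv2.imwrite("pics/"+n,cv2.resize(im,None,fx=s,fy=s,interpolation=cv2.INTER_CUBIC))
E
python3 - <<'E'
from h import *
print(read_state())
import pickle
for n in ("scene","side"):
    f=grab(n);save(f,n+"0.png");pickle.dump(f,open(n+"0.pkl","wb"));print(f["tvec"],f["rvec"],f["k1"])
E
```

```text
pics
{'time': 0.0, 'qpos': array([-1.39818689e+00,  3.26973165e-01, -1.93589620e-01,  1.05194595e+00,
        1.50444841e-05,  1.43660454e+00]), 'qd': array([ 0.00073752,  0.00055924, -0.0006968 ,  0.00048669,  0.00047879,
        0.00047818]), 'joint_torque': array([-6.54362302e-04, -4.43392181e+01,  2.62444961e+01,  1.52078125e-02,
       -2.29535990e-04,  3.77103447e-06]), 'tool_pos': array([ 0.16602785, -0.52375091,  0.23048368]), 'tool_rot': array([-3.10300923e+00, -4.79772707e-01,  2.80228588e-05]), 'force': array([-0.32719795, -0.49505976,  0.03818227]), 'wrist_torque': array([ 0.00799857, -0.04493994,  0.03328238]), 'gripper_force': 0.0, 'width': 0.08567505296041711}
[-0.47013774 -0.09730092  1.80466161] [ 2.16339063  0.6983279  -0.32277093] -0.08002287368607115
[-0.5411179   0.22686282  1.06756276] [ 2.17302043 -0.34894519  0.20697533] 0.05838174431228956
```

View pics/scene0.png

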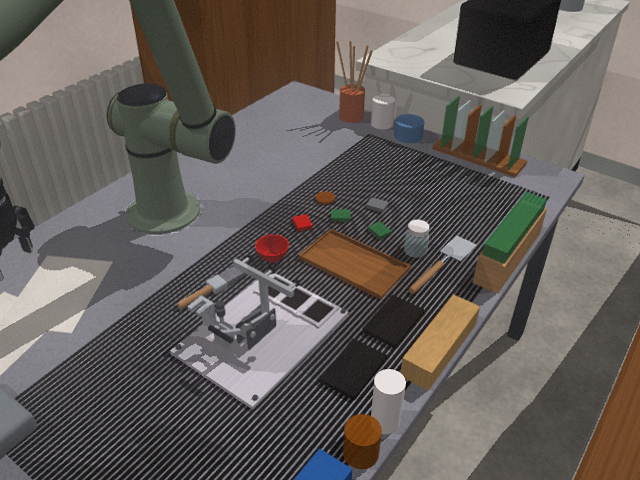

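View pics/side0.png

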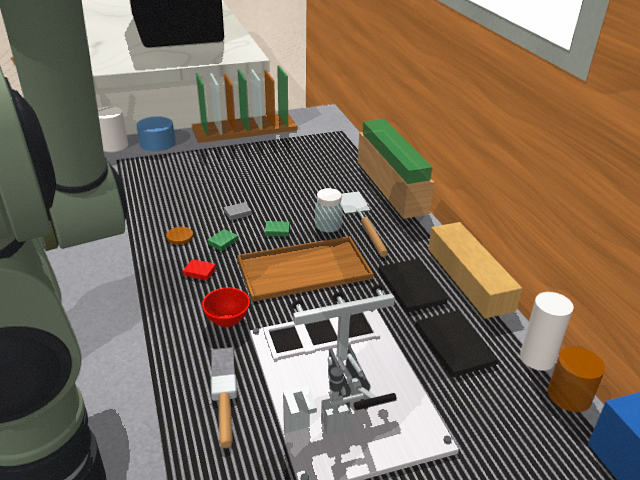

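Two green tiles appear: scene (341,215) and (380,230), side (223,240) and (277,228). The look-alikes are grey at side (238,210), red at (199,270) and the amber disc at (179,236). Next I measure positions and crop to confirm.

```bash
cat > m.py <<'E'
from h import *
import pickle
def rect(p):
    (c,s,a)=cv2.minAreaRect((p*1000).astype(np.float32)); return np.round(c,1),np.round(s,1),round(a,1)
if __name__=="__main__":
  for n in ("scene","side"):
    f=pickle.load(open(n+"0.pkl","rb"));W=cloud(f)
    hsv=cv2.cvtColor(f["pixels"],cv2.COLOR_RGB2HSV).astype(int);H,S,V=hsv[...,0],hsv[...,1],hsv[...,2]
    ws=(W[...,0]>0)&(W[...,0]<1)&(abs(W[...,1])<.9)&(W[...,2]>-.02)&(W[...,2]<.35)
    print(n)
    def comps(m,name,mn=40,top=None):
        k,l,st,ce=cv2.connectedComponentsWithStats(m.astype(np.uint8))
        for i in range(1,k):
            if st[i,4]>mn:
                q=W[l==i]; 
                if top: q=q[(q[:,2]>top[0])&(q[:,2]<top[1])]
                if len(q)>20: print(name,np.round(ce[i]),st[i,4],rect(q[:,:2]),np.round(np.nanpercentile(q[:,2],[5,50,95]),4))
    comps(ws&(H>50)&(H<85)&(S>110)&(W[...,2]<.05),"green",30,(.010,.02))
    comps(ws&(W[...,2]>.007)&(W[...,2]<.016)&(V>110)&(S<60),"plate",800)
    comps(ws&(H>5)&(H<20)&(S>90)&(W[...,2]<.025)&(W[...,2]>.003),"wood",300)
    comps(ws&(H>5)&(H<20)&(S>90)&(W[...,2]<.025)&(W[...,2]>.011),"woodtop",100)
  f=pickle.load(open("side0.pkl","rb"))
  save(f,"c1.png",(150,180,350,300),4)
  save(f,"c2.png",(240,280,460,480),3)
E
python3 m.py
```

```text
scene
green [341. 214.] 133 (array([442.5, 279.1]), array([51.8, 42.1]), 33.5) [0.0106 0.0128 0.0167]
green [380. 229.] 165 (array([569.8, 287. ]), array([43.3, 56.2]), 67.7) [0.0103 0.0127 0.0168]
plate [271. 351.] 5212 (array([ 577.4, -203.1]), array([346.2, 196.8]), 88.8) [0.0075 0.0101 0.0142]
wood [482. 157.] 962 (array([624.5, 834. ]), array([303.2, 112.5]), 1.0) [0.0052 0.0127 0.0192]
wood [355. 263.] 2360 (array([584.6, 134.8]), array([158.4, 263.8]), 88.6) [0.0033 0.0056 0.0129]
wood [501. 273.] 309 (array([940. , 388.5]), array([305.4,  67.9]), 76.8) [0.0046 0.0144 0.024 ]
wood [425. 277.] 307 (array([770.6, 187.8]), array([141.7,  21.7]), 86.8) [0.0069 0.0151 0.02  ]
wood [433. 366.] 399 (array([938.6,  -9.9]), array([249.5,  69.7]), 73.5) [0.0043 0.0146 0.0241]
woodtop [470. 153.] 258 (array([605.4, 836.2]), array([117.9, 107.5]), 1.0) [0.0113 0.0142 0.0215]
woodtop [505. 163.] 298 (array([720.8, 835.8]), array([107.7, 112. ]), 2.6) [0.0113 0.0141 0.0205]
woodtop [502. 272.] 211 (array([939.9, 388. ]), array([304.6,  67.9]), 76.8) [0.0114 0.0183 0.0243]
woodtop [425. 276.
[... 1454 characters left out ...]

woodtop [242. 127.] 1034 (array([619. , 834.8]), array([119.3, 302.1]), 89.9) [0.0116 0.0146 0.0186]
woodtop [394. 194.] 360 (array([900.9, 396.1]), array([ 71.9, 303.1]), 0.0) [0.0116 0.0183 0.0244]
woodtop [374. 236.] 317 (array([765.2, 187.7]), array([141.6,  20.9]), 85.2) [0.0125 0.0182 0.0224]
woodtop [303. 267.] 865 (array([581.7, 131. ]), array([153.3, 260.5]), 88.7) [0.0113 0.0139 0.0168]
woodtop [471. 287.] 536 (array([872.1, -10.9]), array([ 68.7, 249.4]), 16.2) [0.0115 0.018  0.0242]
woodtop [568. 399.] 277 (array([ 887.2, -343.8]), array([33.4, 69.4]), 39.9) [0.0118 0.0182 0.0244]
woodtop [225. 419.] 624 (array([ 340.2, -211.3]), array([99.9, 20.6]), 79.1) [0.0127 0.0183 0.0218]
```

View pics/c1.png

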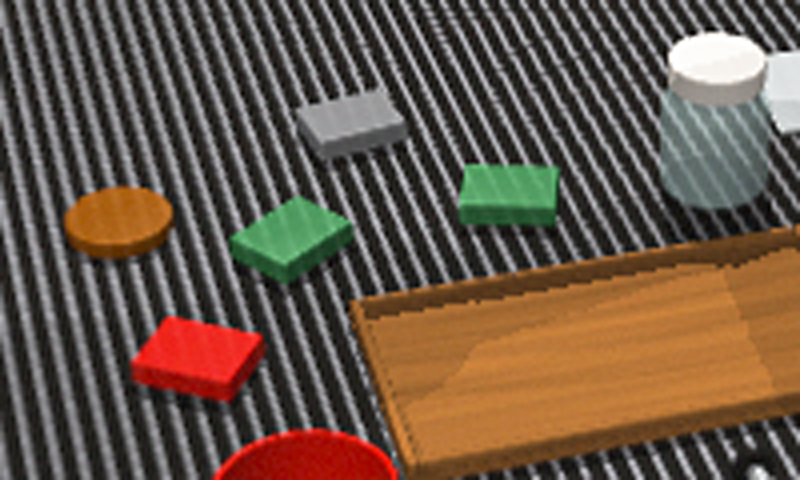

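View pics/c2.png

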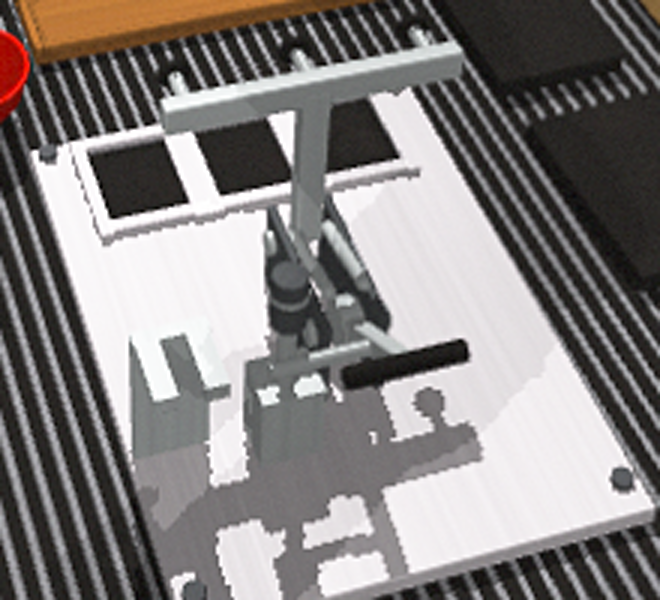

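Two tiles are confirmed by colour: crop (290,238) and (510,193). The red piece (198,358), grey piece (350,125) and amber disc are bystanders. The jig's +x points along world +y, with the pin, fork and handle all visible. Next I move above the jig for a wrist view.

```bash
cat >> h.py <<'E'
J0=np.array([.548,-.2055]);JA=np.radians(88.9)
def jig(x,y):
    c,s=np.cos(JA),np.sin(JA); return J0+np.array([c*x-s*y,s*x+c*y])/1000
def plan(x,y,z,yawx=None):
    """shift in tool axes + turn deg to reach world xyz with tool x axis at yawx deg (mod 180)"""
    s=read_state();R,_=cv2.Rodrigues(s["tool_rot"]);p=s["tool_pos"]
    d=R.T@(np.array([x,y,z])-p);cur=np.degrees(np.arctan2(R[1,0],R[0,0]))
    t=0;q6=0
    if yawx is not None:
        best=[]
        for k in (-360,-180,0,180,360):
            t=-(yawx+k-cur);q1=np.degrees(np.arctan2(y,x))
            q6=q1+180-(cur-t); q6=np.degrees(s["qpos"][5])+t+q1-np.degrees(s["qpos"][0])
            best.append((abs(q6),t,q6))
        _,t,q6=min(best)
    print("shift mm",np.round(d*1000,1),"turn",round(t,1),"q6",round(q6),"at",np.round(p*1000,1),"yaw",round(cur,1),"t",round(s["time"],1),"w",round(s["width"]*1000,1),"F",np.round(s["force"],1),"g",round(s["gripper_force"],1))
E
python3 - <<'E'
from h import *
print(jig(-74,44),jig(-78,102))
plan(.504,-.28,.35,90)
E
```

```text
[ 0.5025875  -0.27864168] [ 0.4445214  -0.28152749]
shift mm [ 395.9 -130.6 -119.1] turn -72.4 q6 61 at [ 166.  -523.8  230.6] yaw 17.6 t 0.1 w 85.4 F [-0.4  0.4  0.7] g 0.0
```

>>> move_arm --pt "-1 0 0 -0.08 0" --pt "-1 0.396 -0.131 -0.119 -72.4" --pt "-1 0.396 -0.131 -0.119 -72.4" --pt "-1 0.396 -0.131 -0.119 -72.4" --pt "-1 0.396 -0.131 -0.119 -72.4" --pt "-1 0.396 -0.131 -0.119 -72.4" --pt "-1 0.396 -0.131 -0.119 -72.4" --pt "-1 0.396 -0.131 -0.119 -72.4" --pt "-1 0.396 -0.131 -0.119 -72.4" --pt "-1 0.396 -0.131 -0.119 -72.4" --pt "-1 0.396 -0.131 -0.119 -72.4" --pt "-1 0.396 -0.131 -0.119 -72.4" --pt "-1 0.396 -0.131 -0.119 -72.4" --pt "-1 0.396 -0.131 -0.119 -72.4" --pt "-1 0.396 -0.131 -0.119 -72.4" --pt "-1 0.396 -0.131 -0.119 -72.4" --pt "-1 0.396 -0.131 -0.119 -72.4" --newtons 40

```text
time: 1.52
tool_pos: [0.5029, -0.2809, 0.3501]
tool_rot: [-2.225, -2.218, 0.0]
force: [-1.3, 0.3, 0.7]
width: 0.0856
gripper_force: 0.0
```

Run:
```python
from h import *
import pickle
f=grab("wrist");save(f,"w1.png");pickle.dump(f,open("w1.pkl","wb"))
W=cloud(f)
plan(.504,-.28,.35,90)
ok=np.isfinite(W[...,0]);print(ok.mean(),[ (np.nanmin(W[...,i]),np.nanmax(W[...,i])) for i in range(3)])
print(cv2.Rodrigues(np.array(f["rvec"]))[0])
```

```text
shift mm [0.8 0.9 0.2] turn -0.2 q6 61 at [ 503.1 -280.8  350.2] yaw 89.8 t 1.6 w 85.5 F [-0.2 -0.3  0.1] g 0.0
0.9961263020833333 [(np.float64(-0.02394506850067219), np.float64(1.3034294561895137)), (np.float64(-0.7973795312259023), np.float64(-0.042742729416732496)), (np.float64(-0.38852904617097367), np.float64(0.4508751011625373))]
[[ 9.99997082e-01 -2.31434953e-03  6.92173061e-04]
 [-2.41546392e-03 -9.61457125e-01  2.74944291e-01]
 [ 2.91775314e-05 -2.74945161e-01 -9.61459910e-01]]
```

View pics/w1.png

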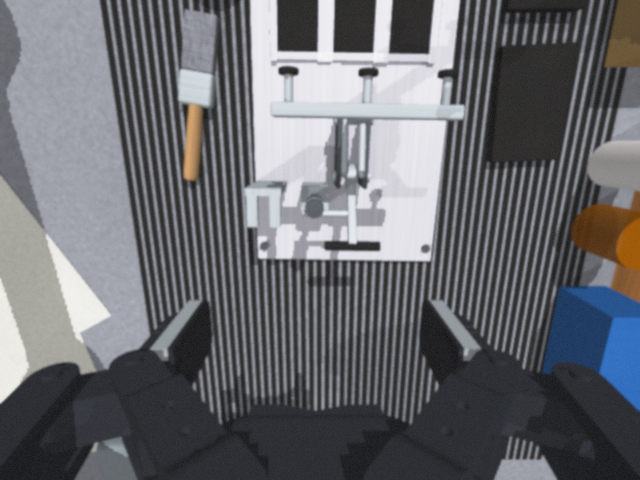

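The wrist view shows the pin head at (315,207), the fork at (263,205) with its slot opening downwards, the grip bar at (352,245) and the nest at the top. I'll measure these.

```bash
cat > m2.py <<'E'
from h import *
from m import rect
import pickle
def go(fn):
    f=pickle.load(open(fn,"rb"));W=cloud(f)
    Z=W[...,2]
    L=(W-np.append(J0,0));c,s=np.cos(JA),np.sin(JA)
    jx=(c*L[...,0]+s*L[...,1])*1000;jy=(-s*L[...,0]+c*L[...,1])*1000
    V=f["pixels"].mean(-1)
    m=(Z>.008)&(Z<.016)&(V>120)&(abs(jx)<200)&(abs(jy)<150)
    m=cv2.morphologyEx(m.astype(np.uint8),cv2.MORPH_OPEN,np.ones((3,3)))>0
    print("plate world",rect(W[m][:,:2]), "jig",np.round([np.percentile(jx[m],[.3,99.7]),np.percentile(jy[m],[.3,99.7])],1))
    def R(n,a,b,c_,d,z0,z1):
        m=(jx>a)&(jx<b)&(jy>c_)&(jy<d)&(Z>z0)&(Z<z1)
        print(n,m.sum(),"jx",np.round(np.percentile(jx[m],[1,50,99]),1),"jy",np.round(np.percentile(jy[m],[1,50,99]),1),"world mid",np.round([(W[m][:,0].min()+W[m][:,0].max())/2*1000,(W[m][:,1].min()+W[m][:,1].max())/2*1000],1),"z",np.round(np.percentile(Z[m],[5,50,95])*1000,1))
    R("pinhead",-100,-50,25,65,.125,.145)
    R("fork",-120,-40,75,130,.093,.108)
    R("grip",-140,-100,-50,50,.100,.120)
    R("bar",0,60,-110,110,.165,.185)
if __name__=="__main__":
    for fn in ("w1.pkl","side0.pkl","scene0.pkl"):
        print(fn)
        try: go(fn)
        except Exception as e: print(e)
E
python3 m2.py
```

```text
w1.pkl
plate world (array([ 548., -210.]), array([328.6, 250.3]), 89.0) jig [[-166.9  155.5]
 [-123.6  124.2]]
pinhead 298 jx [-81.6 -71.5 -62.6] jy [35.2 44.5 53.9] world mid [ 502.1 -276.7] z [130.4 133.5 134.7]
fork 994 jx [-100.   -74.7  -56.3] jy [ 82.9 103.7 121.2] world mid [ 444.7 -281.7] z [ 97.1  99.5 100.8]
grip 678 jx [-124.2 -116.4 -100.6] jy [-30.6   0.6  31.3] world mid [ 545.6 -318.1] z [102.9 110.7 112.9]
bar 4223 jx [15.7 24.  54.7] jy [-79.4   0.7  80.7] world mid [ 548.1 -169.9] z [167.  172.9 174.5]
side0.pkl
plate world (array([ 546. , -202.2]), array([347.3, 251. ]), 88.9) jig [[-169.   162.8]
 [-121.8  126.6]]
pinhead 160 jx [-83.7 -76.3 -64.9] jy [38.  47.3 55.9] world mid [ 499.4 -278.3] z [126.8 133.9 136.7]
fork 556 jx [-101.8  -78.4  -56.3] jy [ 85.5 104.  123.8] world mid [ 442.4 -282.4] z [ 94.4  99.7 102.1]
grip 381 jx [-126.5 -122.2 -103. ] jy [-27.    4.5  34.6] world mid [ 542.2 -319.1] z [104.3 110.8 114.2]
bar 1207 jx [12.6 18.3 53.1] jy [-77.7   4.8  84.1] world mid [ 546.1 -170.2] z [165.9 172.7 176.1]
scene0.pkl
plate world (array([ 552.8, -203.9]), array([337.1, 240. ]), 89.8) jig [[-164.1  166.2]
 [-124.5  112.3]]
pinhead 63 jx [-81.4 -73.4 -62. ] jy [32.4 41.8 52.1] world mid [ 504.7 -276.2] z [125.4 129.9 133.6]
fork 212 jx [-100.5  -75.6  -55.1] jy [ 79.8  96.3 121. ] world mid [ 445.6 -281.1] z [ 93.6  96.3 100.2]
grip 171 jx [-124.3 -119.7 -104.8] jy [-32.3  -1.9  30.3] world mid [ 546.3 -319.4] z [103.  107.9 112.5]
bar 465 jx [12.2 20.4 53.5] jy [-81.7  -5.4  75.9] world mid [ 550.8 -172. ] z [165.5 170.  173.4]
```

>>> move_arm --pt "0 0.0035 -0.0005 0.12 -1" --pt "0 0.0035 -0.0005 0.12 -1" --pt "0 0.0035 -0.0005 0.12 -1" --pt "0 0.0035 -0.0005 0.2 -1" --pt "0 0.0035 -0.0005 0.2 -1" --pt "0 0.0035 -0.0005 0.225 -1" --pt "0 0.0035 -0.0005 0.243 -1" --pt "0 0.0035 -0.0005 0.243 -1" --pt "1 0.0035 -0.0005 0.243 -1" --pt "1 0.0035 -0.0005 0.243 -1" --pt "1 0.0035 -0.0005 0.243 -1" --pt "1 0.0035 -0.0005 0.243 -1" --pt "1 0.0035 -0.0005 0.243 -1" --pt "1 0.0035 -0.0005 0.243 -1" --newtons 60

```text
time: 2.73
tool_pos: [0.5038, -0.2771, 0.1087]
tool_rot: [2.201, 2.239, -0.001]
force: [-3.9, 0.1, 6.2]
width: 0.018
gripper_force: 59.3
```

>>> move_arm --pt "1 0 0 -0.01 0" --pt "1 0 0 -0.02 0" --pt "1 0 0 -0.03 0" --pt "1 0 0 -0.04 0" --pt "1 0 0 -0.046 0" --pt "1 0 0 -0.046 0" --pt "1 -0.02 -0.03 -0.046 0" --pt "1 -0.042 -0.058 -0.046 0" --pt "1 -0.042 -0.058 -0.046 0" --pt "1 -0.042 -0.058 -0.046 0" --pt "1 -0.042 -0.058 -0.046 0"

```text
time: 3.65
tool_pos: [0.4524, -0.3204, 0.1549]
tool_rot: [2.195, 2.233, 0.016]
force: [14.2, 0.8, -4.2]
width: 0.0185
gripper_force: 60.0
```

```bash
sed -i 's/-.2055/-.2045/' h.py
python3 - <<'E'
from h import *
x,y=jig(-78,102);plan(x,y,.1125,90)
f=grab("wrist");save(f,"w2.png",(160,60,480,300),2)
E
```

```text
shift mm [40.  -7.8 42.3] turn 1.0 q6 58 at [ 452.4 -320.4  154.9] yaw 91.0 t 3.6 w 18.5 F [14.2  0.8 -4.2] g 60.0
```

View pics/w2.png

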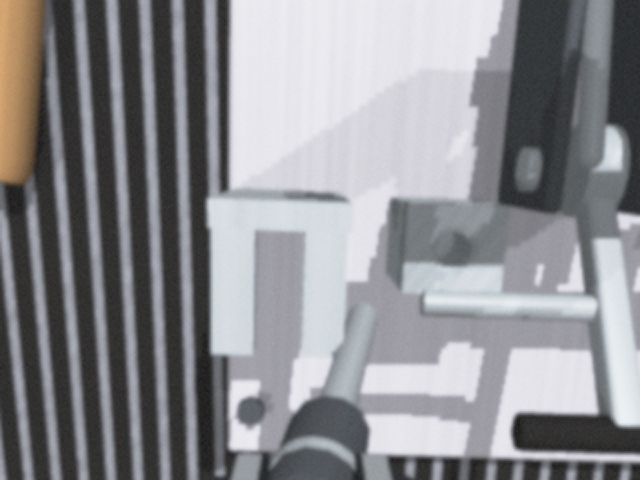

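The pin is out, but its shank at crop (360,330) is pressing on the right prong's tip at (345,350). I'll back off to the right, go farther out, then come around.

>>> move_arm --pt "1 0 0.025 0 0" --pt "1 0 0.025 0 0" --pt "1 -0.03 0.025 0 0" --pt "1 -0.03 0.025 0 0" --pt "1 -0.03 0.025 0 0"

```text
time: 4.12
tool_pos: [0.4716, -0.3497, 0.1529]
tool_rot: [-2.204, -2.239, -0.0]
force: [0.5, 0.2, -1.1]
width: 0.0177
gripper_force: 57.7
```

```bash
cat > pin.py <<'E'
from h import *
import sys
x,y=jig(-78,102);plan(x,y,.1125,90)
f=grab("wrist");W=cloud(f);s=read_state();p=s["tool_pos"]
V=f["pixels"].mean(-1)
if len(sys.argv)>1: save(f,sys.argv[1],(160,120,480,360),2)
# shank points: near tool, below the fingers
for z0 in np.arange(-.09,.0,.01):
    m=(abs(W[...,0]-p[0])<.03)&(abs(W[...,1]-p[1])<.03)&(W[...,2]-p[2]>z0)&(W[...,2]-p[2]<z0+.01)
    if m.sum()>5: print(round(z0,3),m.sum(),np.round(np.median(W[m],0)*1000,1),np.round(W[m].min(0)*1000,1),np.round(W[m].max(0)*1000,1))
E
python3 pin.py w3.png
```

```text
shift mm [ 69.6 -25.9  40.4] turn 0.9 q6 58 at [ 471.6 -349.7  152.9] yaw 90.9 t 4.1 w 17.7 F [ 0.5  0.2 -1.1] g 57.7
-0.09 25 [ 483.  -322.    70.9] [ 477.9 -325.3   69.4] [ 487.  -321.1   72.6]
-0.08 104 [ 482.4 -323.7   77.6] [ 477.  -327.4   72.8] [ 486.9 -321.4   82.7]
-0.07 110 [ 481.1 -325.9   87.9] [ 475.7 -329.7   82.8] [ 485.6 -323.7   92.7]
-0.06 132 [ 480.1 -328.1   98.1] [ 474.4 -334.2   92.7] [ 484.6 -326.   102.7]
-0.05 144 [ 478.9 -330.2  107.7] [ 473.2 -335.6  102.7] [ 483.4 -328.2  112.6]
-0.04 170 [ 477.8 -332.4  117.8] [ 472.1 -336.7  112.8] [ 482.4 -330.   122.7]
-0.03 109 [ 477.  -333.9  125.8] [ 471.6 -337.1  122.9] [ 480.9 -332.3  130. ]
-0.02 194 [ 475.2 -333.1  140.7] [ 464.7 -339.2  136.5] [ 484.  -330.8  142.7]
-0.01 513 [ 474.6 -334.5  148. ] [ 463.7 -340.8  142.7] [ 483.7 -331.4  152.7]
```

>>> move_arm --pt "1 0 -0.031 0 0" --pt "1 0 -0.031 0 0" --pt "1 0 -0.031 0 0" --pt "1 0 -0.031 0.02 0" --pt "1 0 -0.031 0.032 0" --pt "1 0 -0.031 0.032 0" --pt "1 0 -0.031 0.032 0"

```text
time: 4.75
tool_pos: [0.4408, -0.3487, 0.121]
tool_rot: [-2.201, -2.24, -0.0]
force: [-0.5, 0.2, -1.3]
width: 0.0179
gripper_force: 57.8
```

```bash
python3 pin.py w3.png
```

```text
shift mm [68.1  5.   8.5] turn 1.0 q6 58 at [ 440.8 -348.7  121. ] yaw 91.0 t 4.8 w 17.9 F [-0.5  0.2 -1.3] g 57.8
-0.09 37 [ 452.1 -321.    39.6] [ 447.1 -326.8   36.5] [ 456.2 -320.    41.5]
-0.08 97 [ 451.2 -322.6   46.7] [ 445.6 -326.2   41.7] [ 456.  -320.7   51.6]
-0.07 114 [ 450.2 -324.9   56.7] [ 444.8 -328.7   51.7] [ 454.9 -322.6   61.5]
-0.06 133 [ 449.2 -327.1   66.7] [ 443.5 -330.6   62. ] [ 453.7 -325.1   71.6]
-0.05 145 [ 447.8 -329.3   76.9] [ 442.4 -335.    71.7] [ 452.6 -327.1   81.6]
-0.04 174 [ 447.  -331.4   86.8] [ 441.3 -335.6   81.8] [ 451.  -329.3   91.6]
-0.03 98 [ 445.8 -333.    94.3] [ 440.8 -335.8   91.7] [ 450.  -331.4   98.4]
-0.02 232 [ 444.  -332.1  109.2] [ 433.9 -338.   104.7] [ 453.2 -330.2  111.6]
-0.01 509 [ 443.8 -333.6  116.8] [ 433.  -339.6  111.7] [ 452.9 -330.7  121.6]
```

View pics/w3.png

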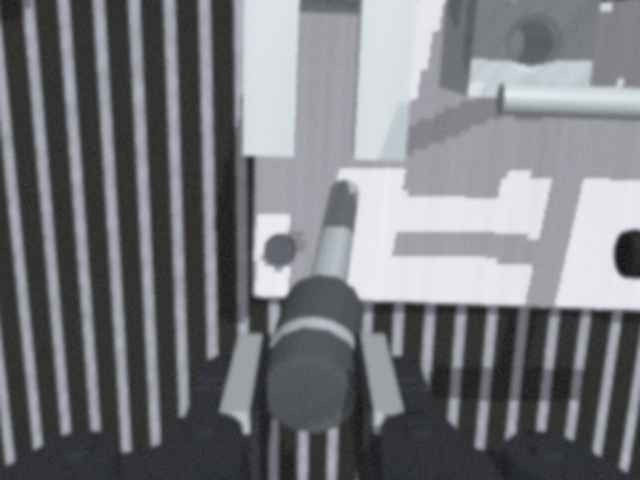

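>>> move_arm --pt "1 0 -0.0008 -0.005 0" --pt "1 0.01 -0.0008 -0.005 0" --pt "1 0.02 -0.0008 -0.005 0" --pt "1 0.03 -0.0008 -0.005 0" --pt "1 0.036 -0.0008 -0.005 0" --pt "1 0.042 -0.0008 -0.005 0" --pt "1 0.048 -0.0008 -0.005 0" --pt "1 0.048 -0.0008 -0.005 0"

```text
time: 5.47
tool_pos: [0.439, -0.3, 0.1263]
tool_rot: [-2.2, -2.241, -0.0]
force: [-0.7, -0.5, -1.1]
width: 0.0176
gripper_force: 57.8
```

```bash
python3 pin.py w4.png
```

```text
shift mm [19.3  5.9 13.8] turn 1.0 q6 58 at [ 439.  -300.   126.3] yaw 91.0 t 5.5 w 17.6 F [-0.7 -0.5 -1.1] g 57.8
-0.07 54 [ 449.2 -277.    64.2] [ 443.1 -279.9   57.3] [ 453.1 -275.7   66.2]
-0.06 127 [ 447.1 -278.4   71.5] [ 441.8 -282.    66.4] [ 451.9 -276.2   76.3]
-0.05 152 [ 446.2 -280.5   81.5] [ 440.6 -286.1   76.3] [ 450.8 -278.5   86.3]
-0.04 205 [ 446.2 -282.6   91.9] [ 436.9 -290.6   86.3] [ 451.2 -271.3   96.2]
-0.03 2553 [ 451.2 -284.1   99.5] [ 424.7 -304.5   96.4] [ 463.1 -270.8  103.9]
-0.02 200 [ 442.2 -283.2  114.1] [ 432.1 -289.4  110.1] [ 451.4 -281.   116.3]
-0.01 508 [ 442.1 -284.7  121.4] [ 431.2 -291.3  116.3] [ 451.1 -282.   126.3]
```

>>> move_arm --pt "1 0.006 0.0005 0 0" --pt "1 0.011 0.0005 0 0" --pt "1 0.011 0.0005 0.003 0" --pt "1 0.011 0.0005 0.006 0" --pt "1 0.011 0.0005 0.006 0"

```text
time: 5.93
tool_pos: [0.4395, -0.2907, 0.1197]
tool_rot: [2.203, 2.24, -0.0]
force: [0.7, -1.5, -1.7]
width: 0.0175
gripper_force: 57.4
```

```bash
python3 pin.py w4.png
```

```text
shift mm [10.   5.2  7.2] turn 1.0 q6 58 at [ 439.5 -290.7  119.7] yaw 91.0 t 5.9 w 17.5 F [ 0.7 -1.5 -1.7] g 57.4
-0.05 69 [ 446.5 -275.4   77.4] [ 441.2 -280.5   71.3] [ 450.8 -274.4   79.8]
-0.04 155 [ 445.7 -276.3   85.1] [ 440.1 -280.9   80.1] [ 449.8 -274.6   89.7]
-0.03 2183 [ 447.1 -272.    99.3] [ 424.4 -295.3   89.9] [ 464.2 -260.6   99.8]
-0.02 1184 [ 445.  -273.5  100.2] [ 424.5 -293.4   99.8] [ 464.  -260.6  109.8]
-0.01 454 [ 442.5 -276.5  114.8] [ 431.9 -282.4  109.8] [ 451.7 -273.8  119.8]
```

View pics/w4.png

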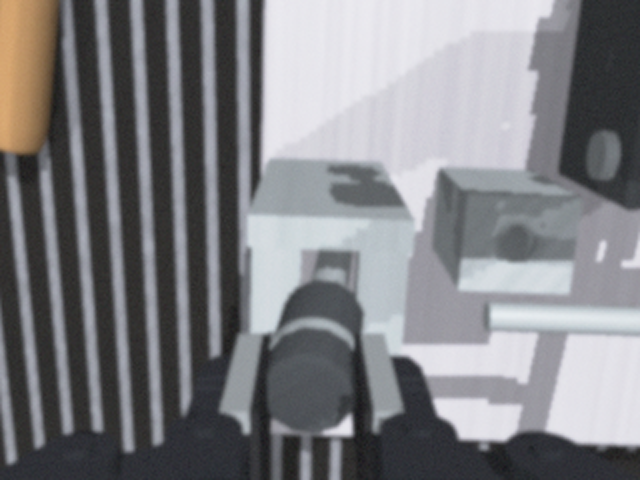

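>>> move_arm --pt "1 0 0.0005 0.002 0" --pt "1 0 0.0005 0.002 0" --pt "0.3 0 0.0005 0.002 0" --pt "0.1 0 0.0005 0.002 0" --pt "0 0 0.0005 0.002 0" --pt "0 0 0.0005 0.002 0" --pt "0 0 0.0005 0.002 0" --pt "0 0 0.0005 -0.03 0" --pt "0 0 0.0005 -0.06 0" --pt "0 0 0.0005 -0.1 0" --pt "0 0 0.0005 -0.12 0" --pt "0 0 0.0005 -0.12 0"

```text
time: 6.98
tool_pos: [0.4423, -0.2923, 0.2455]
tool_rot: [2.196, 2.234, 0.001]
force: [0.4, -0.1, -0.5]
width: 0.0426
gripper_force: 0.0
```

```bash
cat > pin2.py <<'E'
from h import *
import pickle
from m import rect
f=grab("wrist");W=cloud(f);pickle.dump(f,open("w5.pkl","wb"))
sx,sy=jig(-78,102)
m=(abs(W[...,0]-sx)<.03)&(abs(W[...,1]-sy)<.03)&(W[...,2]>.104)&(W[...,2]<.145)
q=W[m];t=q[q[:,2]>.129]
print("seat",sx,sy,"head",m.sum(),rect(q[:,:2]),"top",len(t),rect(t[:,:2]),np.round(np.percentile(q[:,2],[2,50,98])*1000,1))
# plane tilt of top
A=np.c_[t[:,:2]-t[:,:2].mean(0),np.ones(len(t))];print("slope",np.linalg.lstsq(A,t[:,2],rcond=None)[0])
plan(sx,sy,.2,90)
save(f,"w5.png",(160,120,480,360),2)
E
python3 pin2.py
```

```text
seat 0.44452139685641656 -0.2805274864207199 head 686 (array([ 442.3, -281.9]), array([19.9, 19.2]), 16.1) top 539 (array([ 442.4, -282.3]), array([19.2, 19.2]), 27.3) [106.5 133.1 134.7]
slope [-0.00255991 -0.03726792  0.13327126]
shift mm [11.1  3.2 42.8] turn 1.0 q6 58 at [ 441.4 -291.5  242.8] yaw 91.0 t 7.0 w 42.5 F [-0.4  0.1  0.5] g 0.0
```

>>> move_arm --pt "0 0 0 -0.055 0" --pt "0 0.561 0.06 -0.055 0" --pt "0 0.561 0.06 -0.055 0" --pt "0 0.561 0.06 -0.055 0" --pt "0 0.561 0.06 -0.055 0" --pt "0 0.561 0.06 -0.055 0" --pt "0 0.561 0.06 -0.055 0" --pt "0 0.561 0.06 -0.055 0" --pt "0 0.561 0.06 -0.055 0" --pt "0 0.561 0.06 -0.055 0" --pt "0 0.561 0.06 -0.055 0" --pt "0 0.561 0.06 -0.055 0" --pt "0 0.561 0.06 -0.055 0" --pt "0 0.561 0.06 -0.055 0" --pt "-1 0.561 0.06 -0.055 0" --pt "-1 0.561 0.06 -0.055 0" --pt "-1 0.561 0.06 -0.055 0" --pt "-1 0.561 0.06 -0.055 0"

```text
time: 8.53
tool_pos: [0.4897, 0.2708, 0.2939]
tool_rot: [-2.202, -2.24, 0.004]
force: [-0.0, -0.4, -0.4]
width: 0.0852
gripper_force: 0.0
```

```bash
cat > tiles.py <<'E'
from h import *
from m import rect
import sys,pickle
def tiles(f):
    W=cloud(f);hsv=cv2.cvtColor(f["pixels"],cv2.COLOR_RGB2HSV).astype(int);H,S=hsv[...,0],hsv[...,1]
    m=(H>50)&(H<85)&(S>100)&(W[...,2]<.06)&(W[...,2]>.005)&(abs(W[...,1])<.6)&(W[...,0]<.85)&(W[...,0]>.2)
    k,l,st,ce=cv2.connectedComponentsWithStats(m.astype(np.uint8));out=[]
    for i in range(1,k):
        if st[i,4]>150:
            q=W[l==i];z=np.median(q[:,2]);q=q[abs(q[:,2]-z)<.004];c,s,a=rect(q[:,:2])
            if s[0]<s[1]: s=s[::-1];a=a-90
            print("tile pix",np.round(ce[i]),st[i,4],"c",c,"size",s,"long axis deg",round(a,1),"z",round(z*1000,1));out.append((c,a))
    return out
if __name__=="__main__":
    f=grab(sys.argv[1]);o=tiles(f)
    if len(sys.argv)>2: save(f,sys.argv[2])
    for c,a in o: plan(c[0]/1000,c[1]/1000,.004,a)
E
python3 tiles.py wrist w6.png; python3 tiles.py side
```

```text
tile pix [274. 191.] 1652 c [439.2 282.4] size [56.1 43.8] long axis deg 34.5 z 13.5
tile pix [380. 188.] 1671 c [567.6 289.1] size [56.2 44.1] long axis deg -19.7 z 13.7
shift mm [ 13.1 -50.  290.4] turn -123.6 q6 -2 at [489.9 270.4 294.3] yaw 90.9 t 8.6 w 85.5 F [ 0.2 -0.5  0.1] g 0.0
shift mm [ 17.7  78.5 290.1] turn -69.4 q6 47 at [489.9 270.4 294.3] yaw 90.9 t 8.6 w 85.5 F [ 0.2 -0.5  0.1] g 0.0
tile pix [277. 228.] 328 c [565.  286.6] size [55.9 51.1] long axis deg -21.0 z 14.0
tile pix [222. 239.] 365 c [436.6 278.7] size [56.7 46.2] long axis deg 33.1 z 13.7
shift mm [ 15.4  75.5 290.6] turn -68.1 q6 48 at [490.1 270.2 294.7] yaw 90.9 t 8.6 w 85.0 F [ 1.1 -0.2 -0.3] g 0.0
shift mm [  9.5 -53.  290.7] turn -122.2 q6 -1 at [490.1 270.2 294.7] yaw 90.9 t 8.6 w 85.0 F [ 1.1 -0.2 -0.3] g 0.0
```

View pics/w6.png

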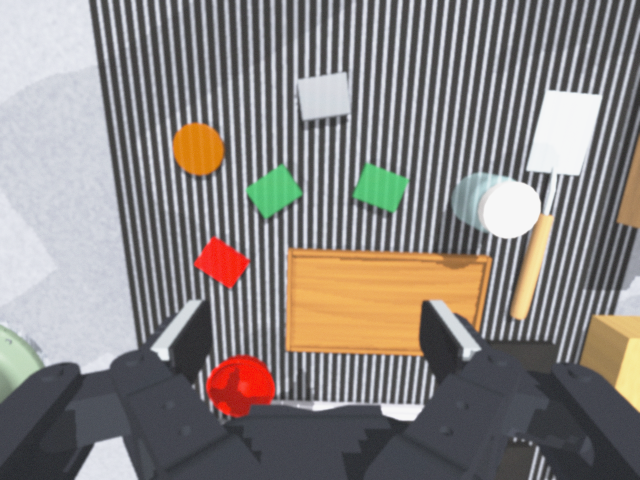

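The wrist view shows the two green tiles at (274,191) and (380,188), clear of their neighbours. I take the left one first.

>>> move_arm --pt "-0.6 0.013 -0.05 0.2 -123.6" --pt "-0.6 0.013 -0.05 0.2 -123.6" --pt "-0.6 0.013 -0.05 0.2 -123.6" --pt "-0.6 0.013 -0.05 0.2 -123.6" --pt "-0.6 0.013 -0.05 0.2 -123.6" --pt "-0.6 0.013 -0.05 0.2 -123.6" --pt "-0.6 0.013 -0.05 0.2 -123.6" --pt "-0.6 0.013 -0.05 0.2 -123.6" --pt "-0.6 0.013 -0.05 0.2 -123.6" --pt "-0.6 0.013 -0.05 0.2 -123.6" --pt "-0.6 0.013 -0.05 0.2 -123.6" --pt "-0.6 0.013 -0.05 0.2 -123.6" --pt "-0.6 0.013 -0.05 0.2 -123.6" --pt "-0.6 0.013 -0.05 0.2 -123.6" --pt "-0.6 0.013 -0.05 0.2 -123.6" --pt "-0.6 0.013 -0.05 0.2 -123.6" --pt "-0.6 0.013 -0.05 0.2 -123.6" --pt "-0.6 0.013 -0.05 0.2 -123.6" --pt "-0.6 0.013 -0.05 0.2 -123.6" --pt "-0.6 0.013 -0.05 0.2 -123.6" --newtons 35

```text
time: 10.3
tool_pos: [0.4405, 0.2827, 0.0955]
tool_rot: [-0.929, 3.001, 0.0]
force: [-0.5, 0.6, 1.0]
width: 0.0682
gripper_force: 0.0
```

```bash
python3 tiles.py wrist; python3 -c "
from h import *
plan(.4392,.2824,.004,34.5)"
```

```text
tile pix [317. 245.] 5211 c [438.4 282.8] size [55.9 44. ] long axis deg 34.0 z 13.6
tile pix [244. 379.] 2268 c [559.4 292.4] size [43.8 41.4] long axis deg 70.7 z 13.7
shift mm [ 1.7  1.1 91.5] turn 0.4 q6 -1 at [440.4 282.8  95.5] yaw -145.6 t 10.3 w 67.9 F [0.  0.1 0.1] g 0.0
shift mm [-103.5  -59.4   91.5] turn -36.3 q6 -43 at [440.4 282.8  95.5] yaw -145.6 t 10.3 w 67.9 F [0.  0.1 0.1] g 0.0
shift mm [ 1.3  0.3 91.5] turn -0.1 q6 -2 at [440.4 282.8  95.5] yaw -145.6 t 10.3 w 67.9 F [0.  0.1 0.1] g 0.0
```

>>> move_arm --pt "-0.6 0.0015 0.0005 0.04 0" --pt "-0.6 0.0015 0.0005 0.07 0" --pt "-0.6 0.0015 0.0005 0.091 0" --pt "-0.6 0.0015 0.0005 0.091 0" --pt "-0.6 0.0015 0.0005 0.091 0" --pt "1 0.0015 0.0005 0.091 0" --pt "1 0.0015 0.0005 0.091 0" --pt "1 0.0015 0.0005 0.091 0" --pt "1 0.0015 0.0005 0.091 0" --pt "1 0.0015 0.0005 0.091 0" --pt "1 0.0015 0.0005 0.091 0" --pt "1 0.0015 0.0005 0.091 0" --pt "1 0.0015 0.0005 0.07 0" --pt "1 0.0015 0.0005 0.03 0" --pt "1 0.0015 0.0005 0 0" --pt "1 0.0015 0.0005 -0.04 0" --pt "1 0.0015 0.0005 -0.08 0" --pt "1 0.0015 0.0005 -0.12 0" --pt "1 0.0015 0.0005 -0.15 0" --pt "1 0.0015 0.0005 -0.15 0" --newtons 35

```text
time: 12.02
tool_pos: [0.442, 0.2849, 0.2531]
tool_rot: [-0.93, 2.987, 0.003]
force: [0.9, 0.5, -0.0]
width: 0.0427
gripper_force: 36.4
```

```bash
python3 -c "
from h import *
x,y=jig(130,68);print(x,y);plan(x,y,.12,88.9)"
```

```text
0.4825081990876879 -0.07321853134100734
shift mm [ 171.6 -317.5  131.6] turn 125.7 q6 82 at [442.  284.9 253.1] yaw -145.4 t 12.0 w 42.7 F [ 0.9  0.5 -0. ] g 36.4
```

>>> move_arm --pt "1 0.1716 -0.3175 0 -54.3" --pt "1 0.1716 -0.3175 0 -54.3" --pt "1 0.1716 -0.3175 0 -54.3" --pt "1 0.1716 -0.3175 0 -54.3" --pt "1 0.1716 -0.3175 0 -54.3" --pt "1 0.1716 -0.3175 0 -54.3" --pt "1 0.1716 -0.3175 0 -54.3" --pt "1 0.1716 -0.3175 0 -54.3" --pt "1 0.1716 -0.3175 0.04 -54.3" --pt "1 0.1716 -0.3175 0.08 -54.3" --pt "1 0.1716 -0.3175 0.12 -54.3" --pt "1 0.1716 -0.3175 0.13 -54.3" --pt "1 0.1716 -0.3175 0.13 -54.3" --pt "1 0.1716 -0.3175 0.13 -54.3" --pt "1 0.1716 -0.3175 0.13 -54.3"

```text
time: 13.27
tool_pos: [0.4784, -0.0754, 0.1168]
tool_rot: [-2.2, 2.242, -0.002]
force: [0.1, -0.0, -1.0]
width: 0.0426
gripper_force: 36.4
```

```bash
cat > nest.py <<'E'
from h import *
from m import rect
import sys
f=grab("wrist");W=cloud(f);save(f,sys.argv[1])
# dark pocket floors? fit nest from ribs: z 14..20mm bright
L=(W-np.append(J0,0));c,s=np.cos(JA),np.sin(JA)
jx=(c*L[...,0]+s*L[...,1])*1000;jy=(-s*L[...,0]+c*L[...,1])*1000
V=f["pixels"].mean(-1);Z=W[...,2]
m=(Z>.0145)&(Z<.0195)&(V>130)&(jx>70)&(jx<185)&(abs(jy)<125)
print("ribs",m.sum(),np.round([np.percentile(jx[m],[.5,99.5]),np.percentile(jy[m],[.5,99.5])],1))
d=(Z>.006)&(Z<.015)&(V<60)&(jx>70)&(jx<185)&(abs(jy)<125)
k,l,st,ce=cv2.connectedComponentsWithStats(d.astype(np.uint8))
for i in range(1,k):
    if st[i,4]>300:
        a=l==i;print("dark",np.round(ce[i]),st[i,4],"jx",np.round(np.percentile(jx[a],[1,99]),1),"jy",np.round(np.percentile(jy[a],[1,99]),1),"z",np.round(np.median(Z[a])*1000,1))
m=(Z<.16)&(Z>.09)&(f["pixels"][...,1]>f["pixels"][...,0]*1.3)
if m.sum()>50: print("held",m.sum(),rect(W[m][:,:2]),np.round(np.percentile(Z[m],[2,50,98]),4))
x,y=jig(130,68);plan(x,y,.02,88.9)
E
python3 nest.py w7.png
```

```text
ribs 10529 [[  89.4  171. ]
 [-100.3  100.9]]
dark [124. 244.] 4822 jx [102.  160.5] jy [-91.1 -46.6] z 12.2
dark [217. 244.] 4959 jx [101.9 160.5] jy [-23.2  22.6] z 12.2
dark [311. 221.] 2112 jx [101.7 124.5] jy [45.2 91.9] z 12.1
held 12923 (array([483.7, -77.7]), array([56.4, 56.7]), 88.5) [0.1168 0.1241 0.1255]
shift mm [-2.4 -3.  97.4] turn 180.0 q6 82 at [479.1 -75.5 117.4] yaw -91.1 t 13.3 w 42.4 F [ 0.6 -0.8 -0.1] g 36.4
```

View pics/w7.png

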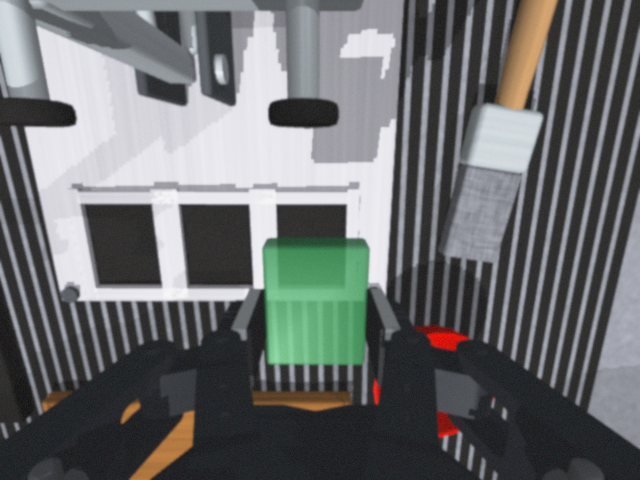

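Nest geometry agrees with the model and the held tile hangs just ahead of pocket2 at (315,220). I'm lowering it there.

>>> move_arm --pt "1 -0.0035 -0.0035 0 0" --pt "1 -0.0035 -0.0035 0.04 0" --pt "1 -0.0035 -0.0035 0.07 0" --pt "1 -0.0035 -0.0035 0.085 0" --pt "1 -0.0035 -0.0035 0.09 0" --pt "1 -0.0035 -0.0035 0.09 0" --pt "1 -0.0035 -0.0035 0.09 0"

```text
time: 13.9
tool_pos: [0.4826, -0.0722, 0.0267]
tool_rot: [-2.2, 2.241, -0.003]
force: [0.3, 0.3, -0.5]
width: 0.0431
gripper_force: 36.4
```

```bash
python3 nest.py w8.png
cat > ht.py <<'E'
from h import *
f=grab("wrist");W=cloud(f);p=f["pixels"].astype(int);z0=read_state()["tool_pos"][2]
m=(p[...,1]>p[...,0]*1.5)&(abs(W[...,2]-z0-.010)<.003);m=cv2.erode(m.astype(np.uint8),np.ones((3,3)))>0
q=W[m]-np.append(J0,0);c,s=np.cos(JA),np.sin(JA);print("top jx",np.percentile((c*q[:,0]+s*q[:,1])*1000,[1,50,99]),"jy",np.percentile((-s*q[:,0]+c*q[:,1])*1000,[1,50,99]),m.sum())
E
python3 ht.py
```

```text
ribs 18721 [[ 89.1 171. ]
 [-87.1 101.2]]
dark [ 39. 291.] 9091 jx [101.5 160.6] jy [-89. -47.] z 12.2
dark [320. 235.] 768 jx [100.6 107. ] jy [44.5 93.1] z 12.1
dark [173. 285.] 10506 jx [101.6 159.6] jy [-23.4  22.8] z 12.1
held 336 (array([483.2, -77.1]), array([125. ,  29.9]), 0.2) [0.0917 0.109  0.124 ]
shift mm [0.9 0.4 7. ] turn 180.0 q6 82 at [482.9 -72.3  27. ] yaw -91.1 t 13.9 w 42.6 F [-0.6 -0.5 -0.5] g 36.4
top jx [103.09901437 121.72096047 150.77620931] jy [47.38666376 61.82635701 86.95486414] 624
```

>>> move_arm --pt "1 0 0 0.005 0" --pt "1 0 0 0.0085 0" --pt "1 0 0 0.0085 0" --pt "1 0 0 0.0085 0" --pt "-0.5 0 0 0.0085 0" --pt "-0.5 0 0 0.0085 0" --pt "-0.5 0 0 0.0085 0" --pt "-0.5 0 0 0.0085 0" --pt "-0.5 0 0 -0.03 0" --pt "-0.5 0 0 -0.07 0" --pt "-0.5 0 0 -0.11 0" --pt "-0.5 0 0 -0.15 0" --pt "-0.5 0 0 -0.19 0" --pt "-0.5 0 0 -0.19 0"

```text
time: 15.17
tool_pos: [0.4853, -0.0733, 0.2229]
tool_rot: [-2.196, 2.239, -0.017]
force: [1.2, -0.9, -0.2]
width: 0.0637
gripper_force: 0.0
```

```bash
cat >> tiles.py <<'E'
    for c,a in o:
        d=np.array(c)/1000-J0;print("in jig mm",np.round([1000*(np.cos(JA)*d[0]+np.sin(JA)*d[1]),1000*(-np.sin(JA)*d[0]+np.cos(JA)*d[1])],1),"rel ang",round((a-88.9+90)%180-90,1))
E
python3 tiles.py wrist; python3 -c "
from h import *
plan(.5676,.2885,.22,-19.7)"
```

```text
tile pix [321. 214.] 2497 c [482.6 -74.2] size [55.5 44. ] long axis deg 89.0 z 25.6
shift mm [  0.7   3.2 215.6] turn 179.9 q6 82 at [484.  -73.  219.6] yaw -91.1 t 15.2 w 64.3 F [ 0.2 -0.6 -0.5] g 0.0
in jig mm [129.   67.9] rel ang 0.1
shift mm [-363.1  -76.5   -0.6] turn 108.6 q6 47 at [484.  -73.  219.6] yaw -91.1 t 15.2 w 64.3 F [ 0.2 -0.6 -0.5] g 0.0
```

>>> move_arm --pt "-0.6 -0.363 -0.0765 0 -71.4" --pt "-0.6 -0.363 -0.0765 0 -71.4" --pt "-0.6 -0.363 -0.0765 0 -71.4" --pt "-0.6 -0.363 -0.0765 0 -71.4" --pt "-0.6 -0.363 -0.0765 0 -71.4" --pt "-0.6 -0.363 -0.0765 0 -71.4" --pt "-0.6 -0.363 -0.0765 0 -71.4" --pt "-0.6 -0.363 -0.0765 0 -71.4" --pt "-0.6 -0.363 -0.0765 0 -71.4" --pt "-0.6 -0.363 -0.0765 0.04 -71.4" --pt "-0.6 -0.363 -0.0765 0.08 -71.4" --pt "-0.6 -0.363 -0.0765 0.12 -71.4" --pt "-0.6 -0.363 -0.0765 0.12 -71.4" --pt "-0.6 -0.363 -0.0765 0.12 -71.4" --pt "-0.6 -0.363 -0.0765 0.12 -71.4"

```text
time: 16.47
tool_pos: [0.5654, 0.2893, 0.0964]
tool_rot: [-3.095, 0.538, -0.001]
force: [1.1, -0.0, 1.0]
width: 0.0682
gripper_force: 0.0
```

```bash
python3 tiles.py wrist
```

```text
tile pix [315. 245.] 5152 c [567.4 289.2] size [55.6 44.1] long axis deg -19.6 z 13.5
shift mm [ 0.8  0.3 93.6] turn 179.9 q6 47 at [566.4 289.6  97.6] yaw -19.7 t 16.5 w 68.3 F [0.6 0.6 1. ] g 0.0
in jig mm [494.   -9.9] rel ang 71.5
```

>>> move_arm --pt "-0.6 0.0008 0.0003 0.04 0" --pt "-0.6 0.0008 0.0003 0.07 0" --pt "-0.6 0.0008 0.0003 0.093 0" --pt "-0.6 0.0008 0.0003 0.093 0" --pt "-0.6 0.0008 0.0003 0.093 0" --pt "1 0.0008 0.0003 0.093 0" --pt "1 0.0008 0.0003 0.093 0" --pt "1 0.0008 0.0003 0.093 0" --pt "1 0.0008 0.0003 0.093 0" --pt "1 0.0008 0.0003 0.093 0" --pt "1 0.0008 0.0003 0.093 0" --pt "1 0.0008 0.0003 0.093 0" --pt "1 0.0008 0.0003 0.07 0" --pt "1 0.0008 0.0003 0.03 0" --pt "1 0.0008 0.0003 -0.01 0" --pt "1 0.0008 0.0003 -0.05 0" --pt "1 0.0008 0.0003 -0.09 0" --pt "1 0.0008 0.0003 -0.13 0" --pt "1 0.0008 0.0003 -0.13 0" --pt "1 0.0008 0.0003 -0.13 0" --newtons 35

```text
time: 18.18
tool_pos: [0.5677, 0.2896, 0.2306]
tool_rot: [-3.091, 0.537, -0.013]
force: [0.2, -0.1, -1.7]
width: 0.0425
gripper_force: 36.4
```

```bash
python3 -c "
from h import *
x,y=jig(130,-68);print(x,y);plan(x,y,.12,88.9)"
```

```text
0.6184831359362315 -0.07582938350736515
shift mm [170.3 327.6 109.8] turn 251.4 q6 84 at [567.7 289.6 230.6] yaw -19.7 t 18.2 w 42.5 F [ 0.2 -0.1 -1.7] g 36.4
```

>>> move_arm --pt "1 0.1703 0.3276 0 71.4" --pt "1 0.1703 0.3276 0 71.4" --pt "1 0.1703 0.3276 0 71.4" --pt "1 0.1703 0.3276 0 71.4" --pt "1 0.1703 0.3276 0 71.4" --pt "1 0.1703 0.3276 0 71.4" --pt "1 0.1703 0.3276 0 71.4" --pt "1 0.1703 0.3276 0 71.4" --pt "1 0.1703 0.3276 0 71.4" --pt "1 0.1703 0.3276 0.04 71.4" --pt "1 0.1703 0.3276 0.08 71.4" --pt "1 0.1703 0.3276 0.12 71.4" --pt "1 0.1703 0.3276 0.16 71.4" --pt "1 0.1703 0.3276 0.18 71.4" --pt "1 0.1703 0.3276 0.18 71.4" --pt "1 0.1703 0.3276 0.18 71.4"

```text
time: 19.52
tool_pos: [0.6133, -0.0767, 0.0437]
tool_rot: [2.198, -2.241, -0.006]
force: [0.9, -0.2, -0.3]
width: 0.043
gripper_force: 36.4
```

```bash
python3 -c "
from h import *
x,y=jig(130,-68);print(x,y);plan(x,y,.0185,88.9)";python3 ht.py
```

```text
0.6184831359362315 -0.07582938350736515
shift mm [-1.  -5.2 25.2] turn 180.0 q6 84 at [613.3 -76.7  43.7] yaw -91.1 t 19.5 w 43.0 F [ 0.9 -0.2 -0.3] g 36.4Traceback (most recent call last):
  File "ht.py", line 4, in <module>
    q=W[m]-np.append(J0,0);c,s=np.cos(JA),np.sin(JA);print("top jx",np.percentile((c*q[:,0]+s*q[:,1])*1000,[1,50,99]),"jy",np.percentile((-s*q[:,0]+c*q[:,1])*1000,[1,50,99]),m.sum())
                                                                    ~~~~~~~~~~~~~^^^^^^^^^^^^^^^^^^^^^^^^^^^^^^^^^^^^
    return _quantile_unchecked(
        a, q, axis, out, overwrite_input, method, keepdims, weights)
    return _ureduce(a,
                    func=_quantile_ureduce_func,
    ...<5 lines>...
                    overwrite_input=overwrite_input,
                    method=method)
    r = func(a, **kwargs)
    result = _quantile(arr,
                       quantiles=q,
    ...<2 lines>...
                       out=out,
                       weights=wgt)
    slices_having_nans = np.isnan(arr[-1, ...])
                                  ~~~^^^^^^^^^
IndexError: index -1 is out of bounds for axis 0 with size 0
```

Run:
```python
from h import *
f=grab("wrist");W=cloud(f);p=f["pixels"].astype(int)
m=(p[...,1]>p[...,0]*1.4)&(p[...,1]>50);m=cv2.erode(m.astype(np.uint8),np.ones((3,3)))>0
k,l,st,ce=cv2.connectedComponentsWithStats(m.astype(np.uint8))
for i in range(1,k):
    if st[i,4]>150: q=W[l==i]*1000;print(st[i],np.round(np.nanpercentile(q,[1,50,99],axis=0),1).tolist())
plan(.6185,-.0758,.0185)
```

```text
[  519   228   116   107 10194] [[463.4, -102.6, 15.9], [486.8, -78.3, 25.3], [505.2, -49.1, 26.8]]
[  264   246   104   126 12447] [[594.8, -104.1, 44.5], [615.5, -80.3, 53.6], [636.2, -50.1, 55.0]]
shift mm [-1.6 -2.  28.4] turn 0 q6 0 at [616.4 -77.4  46.9] yaw -91.1 t 19.6 w 42.8 F [ 0.9 -0.4 -0.5] g 36.4
```

>>> move_arm --pt "1 0 0 0.015 0" --pt "1 0 0 0.018 0" --pt "1 0 0 0.018 0" --pt "1 0 0 0.018 0"

```text
time: 19.95
tool_pos: [0.6159, -0.0773, 0.0287]
tool_rot: [-2.199, 2.242, -0.002]
force: [-0.7, -0.1, -0.2]
width: 0.0423
gripper_force: 36.4
```

Run:
```python
from h import *
f=grab("wrist");W=cloud(f);p=f["pixels"].astype(int)
m=(p[...,1]>p[...,0]*1.4)&(p[...,1]>50);m=cv2.erode(m.astype(np.uint8),np.ones((3,3)))>0
k,l,st,ce=cv2.connectedComponentsWithStats(m.astype(np.uint8))
for i in range(1,k):
    if st[i,4]>150: q=W[l==i]*1000;print(st[i],np.round(np.nanpercentile(q,[1,50,99],axis=0),1).tolist())
plan(.6185,-.0758,.0185)
```

```text
[  540   237   100   118 10540] [[467.5, -102.7, 15.7], [490.9, -76.5, 25.2], [505.3, -49.1, 26.7]]
[  262   246   106   126 12505] [[595.4, -104.2, 27.1], [616.2, -80.7, 36.5], [636.9, -50.2, 37.9]]
shift mm [-1.5 -2.5 10.2] turn 0 q6 0 at [616.  -77.3  28.7] yaw -91.1 t 20.0 w 42.4 F [ 0.5 -0.9 -1. ] g 36.4
```

>>> move_arm --pt "1 -0.0015 -0.0025 0 0" --pt "1 -0.0015 -0.0025 0.005 0" --pt "1 -0.0015 -0.0025 0.0095 0" --pt "1 -0.0015 -0.0025 0.0095 0" --pt "1 -0.0015 -0.0025 0.0095 0" --pt "-0.5 -0.0015 -0.0025 0.0095 0" --pt "-0.5 -0.0015 -0.0025 0.0095 0" --pt "-0.5 -0.0015 -0.0025 0.0095 0" --pt "-0.5 -0.0015 -0.0025 0.0095 0" --pt "-0.5 -0.0015 -0.0025 -0.03 0" --pt "-0.5 -0.0015 -0.0025 -0.07 0" --pt "-0.5 -0.0015 -0.0025 -0.11 0" --pt "-0.5 -0.0015 -0.0025 -0.15 0" --pt "-0.5 -0.0015 -0.0025 -0.19 0" --pt "-0.5 -0.0015 -0.0025 -0.23 0" --pt "-0.5 -0.0015 -0.0025 -0.25 0" --pt "-0.5 -0.0015 -0.0025 -0.25 0"

```text
time: 21.42
tool_pos: [0.6203, -0.0763, 0.2837]
tool_rot: [-2.196, 2.239, -0.014]
force: [-0.4, 0.6, 0.2]
width: 0.0644
gripper_force: 0.0
```

```bash
python3 tiles.py wrist; python3 -c "
from h import *
x,y=jig(-121,0);print(x,y);plan(x,y,.107,0)"
```

```text
tile pix [320. 205.] 1813 c [618.3 -75.1] size [53.9 43.5] long axis deg 88.5 z 25.7
tile pix [436. 204.] 1841 c [483.8 -74.4] size [55.1 43. ] long axis deg 88.1 z 25.5
shift mm [ -1.3   2.6 276.5] turn 180.4 q6 85 at [619.2 -76.1 280.5] yaw -91.1 t 21.5 w 63.8 F [-0.1 -0.4 -0.8] g 0.0
shift mm [  0.6 137.1 275.7] turn 180.8 q6 83 at [619.2 -76.1 280.5] yaw -91.1 t 21.5 w 63.8 F [-0.1 -0.4 -0.8] g 0.0
in jig mm [130.7 -67.8] rel ang -0.4
in jig mm [128.8  66.7] rel ang -0.8
0.5456771094696375 -0.3254777011667189
shift mm [250.6  69.7 173.4] turn 88.9 q6 -31 at [619.2 -76.1 280.5] yaw -91.1 t 21.5 w 63.8 F [-0.1 -0.4 -0.8] g 0.0
```

Both tiles are seated. Now the clamp grip: I'll pinch it off-centre (jig y −21) to clear the lever.

>>> move_arm --pt "-0.3 0.2506 0.0487 0 90" --pt "-0.3 0.2506 0.0487 0 90" --pt "-0.3 0.2506 0.0487 0 90" --pt "-0.3 0.2506 0.0487 0 90" --pt "-0.3 0.2506 0.0487 0 90" --pt "-0.3 0.2506 0.0487 0 90" --pt "-0.3 0.2506 0.0487 0 90" --pt "-0.3 0.2506 0.0487 0 90" --pt "-0.3 0.2506 0.0487 0 90" --pt "-0.3 0.2506 0.0487 0 90" --pt "-0.3 0.2506 0.0487 0.04 90" --pt "-0.3 0.2506 0.0487 0.08 90" --pt "-0.3 0.2506 0.0487 0.1 90" --pt "-0.3 0.2506 0.0487 0.1 90" --pt "-0.3 0.2506 0.0487 0.1 90" --pt "-0.3 0.2506 0.0487 0.1 90" --pt "-0.3 0.2506 0.0487 0.1 90"

```text
time: 22.88
tool_pos: [0.5652, -0.3261, 0.1792]
tool_rot: [0.029, 3.139, -0.003]
force: [0.0, -1.1, 0.7]
width: 0.0555
gripper_force: 0.0
```

Run:
```python
from h import *
f=grab("wrist");save(f,"w9.png");W=cloud(f)
L=(W-np.append(J0,0));c,s=np.cos(JA),np.sin(JA)
jx=(c*L[...,0]+s*L[...,1])*1000;jy=(-s*L[...,0]+c*L[...,1])*1000
m=(jx<-100)&(jx>-140)&(abs(jy)<45)&(W[...,2]>.095)&(W[...,2]<.125)&(f["pixels"].mean(-1)<60)
print(m.sum(),np.percentile(jx[m],[1,50,99]),np.percentile(jy[m],[1,50,99]),np.percentile(W[m][:,2],[1,50,99]))
x,y=jig(-121,-21);plan(x,y,.093,178.9)
```

```text
1480 [-124.60615547 -119.7873958  -114.96486269] [-28.10990161   4.49261689  31.82706706] [0.10909831 0.11148343 0.11336629]
shift mm [-1.2  0.4 86.4] turn 0.0 q6 -29 at [ 565.2 -326.1  179.4] yaw 178.9 t 22.9 w 55.5 F [0.1 0.2 0.2] g 0.0
```

View pics/w9.png

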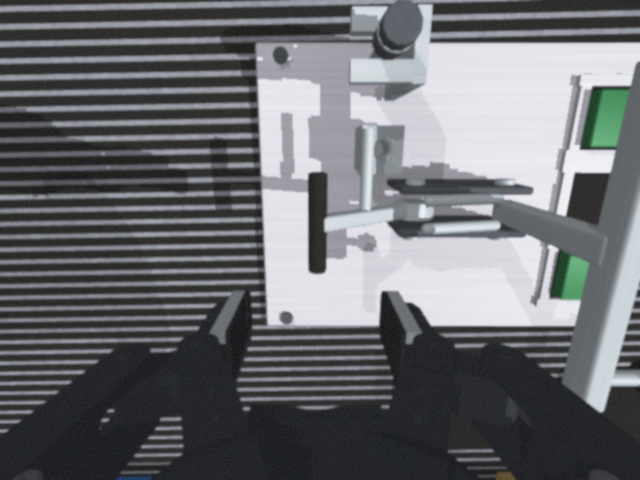

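The grip bar sits at (317,222) between the finger lines, the lever at (360,215) is off the pads, and the pin is hung at (400,30). Pinching now.

>>> move_arm --pt "-0.3 -0.001 0.001 0.035 0" --pt "-0.3 -0.001 0.001 0.065 0" --pt "-0.3 -0.001 0.001 0.085 0" --pt "-0.3 -0.001 0.001 0.085 0" --pt "-0.3 -0.001 0.001 0.085 0" --pt "1 -0.001 0.001 0.085 0" --pt "1 -0.001 0.001 0.085 0" --pt "1 -0.001 0.001 0.085 0" --pt "1 -0.001 0.001 0.085 0" --pt "1 -0.001 0.001 0.085 0" --pt "1 -0.001 0.001 0.085 0" --pt "1 -0.001 0.001 0.085 0" --pt "1 -0.001 0.001 0.085 0" --newtons 30

```text
time: 24.02
tool_pos: [0.5661, -0.3252, 0.0941]
tool_rot: [0.031, 3.139, -0.003]
force: [-0.4, 0.4, 6.0]
width: 0.0108
gripper_force: 29.4
```

>>> move_arm --pt "1 0 0.0055 -0.0071 0" --pt "1 0 0.0117 -0.0136 0" --pt "1 0 0.0185 -0.0195 0" --pt "1 0 0.0259 -0.0246 0" --pt "1 0 0.0338 -0.029 0" --pt "1 0 0.042 -0.0326 0" --pt "1 0 0.0506 -0.0354 0" --pt "1 0 0.0594 -0.0372 0" --pt "1 0 0.0683 -0.0382 0" --pt "1 0 0.0773 -0.0383 0" --pt "1 0 0.0863 -0.0375 0"

```text
time: 24.93
tool_pos: [0.5678, -0.2379, 0.1304]
tool_rot: [0.031, 3.139, -0.002]
force: [4.4, -3.0, -0.5]
width: 0.0106
gripper_force: 31.8
```

>>> move_arm --pt "1 0 0.0045 0.0008 0" --pt "1 0 0.0088 0.0017 0" --pt "1 0 0.0132 0.003 0" --pt "1 0 0.0174 0.0043 0" --pt "1 0 0.021 0.0055 0" --pt "1 0 0.0225 0.0062 0" --pt "1 0 0.0225 0.0062 0" --pt "1 0 0.0225 0.0062 0"

```text
time: 25.6
tool_pos: [0.5681, -0.2181, 0.1249]
tool_rot: [0.032, 3.14, -0.009]
force: [2.4, -7.0, 8.5]
width: 0.0108
gripper_force: 32.5
```

>>> move_arm --pt "-0.1 0 0.0225 0.0062 0" --pt "-0.1 0 0 0 0" --pt "-0.1 0 0 0 0" --pt "-0.1 0 0 0 0" --pt "-0.1 0 0 0 0" --pt "-0.1 0 0 -0.03 0" --pt "-0.1 0 0 -0.06 0" --pt "-0.1 0 0 -0.09 0" --pt "-0.1 0 -0.02 -0.12 0" --pt "-0.1 0 -0.04 -0.14 0" --pt "-0.1 0 -0.04 -0.14 0" --pt "-0.1 0 -0.04 -0.14 0"

```text
time: 26.6
tool_pos: [0.5664, -0.2552, 0.2634]
tool_rot: [-0.031, -3.141, -0.002]
force: [-0.1, -0.1, -0.6]
width: 0.0467
gripper_force: 0.0
```

```bash
cat > cl.py <<'E'
from h import *
import sys
f=grab("wrist");save(f,sys.argv[1]);W=cloud(f)
L=(W-np.append(J0,0));c,s=np.cos(JA),np.sin(JA)
jx=(c*L[...,0]+s*L[...,1])*1000;jy=(-s*L[...,0]+c*L[...,1])*1000
m=(jx<20)&(jx>-145)&(abs(jy)<36)&(W[...,2]>.095)&(W[...,2]<.155)&(f["pixels"].mean(-1)<60)
if m.sum(): print("grip",m.sum(),np.percentile(jx[m],[1,50,99]),np.percentile(W[m][:,2],[1,50,99]))
plan(*jig(-14,-21),.125,178.9)
E
python3 cl.py w10.png
```

```text
grip 1019 [-18.04416878 -13.47133819  -8.16859452] [0.13949506 0.14345588 0.14554141]
shift mm [ -2.6  35.1 137.2] turn -0.0 q6 -20 at [ 565.7 -254.2  262.1] yaw 178.9 t 26.6 w 47.0 F [-0.7  0.3 -0.2] g 0.0
```

View pics/w10.png

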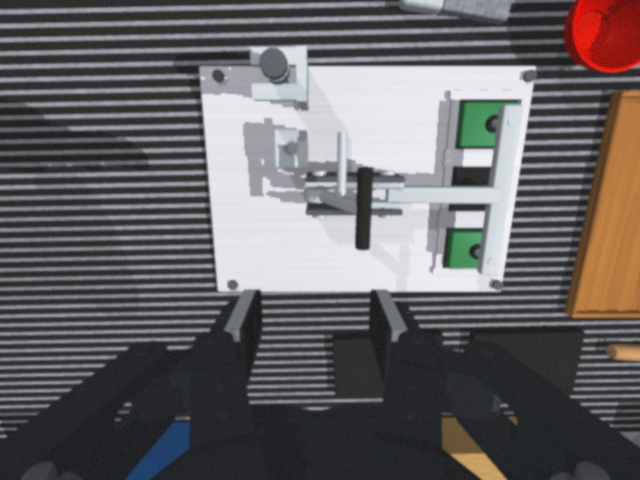

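The clamp holds at the stop, with the grip at (364,208), feet on both tiles at (488,124) and (468,248), and the pin hung at (275,65). I'm holding clear for over 3 s.

>>> move_arm --pt "-0.1 0 0 0 0" --pt "-0.1 0 0 0 0" --pt "-0.1 0 0 0 0" --pt "-0.1 0 0 0 0" --pt "-0.1 0 0 0 0" --pt "-0.1 0 0 0 0" --pt "-0.1 0 0 0 0" --pt "-0.1 0 0 0 0" --pt "-0.1 0 0 0 0" --pt "-0.1 0 0 0 0" --pt "-0.1 0 0 0 0" --pt "-0.1 0 0 0 0" --pt "-0.1 0 0 0 0" --pt "-0.1 0 0 0 0" --pt "-0.1 0 0 0 0" --pt "-0.1 0 0 0 0" --pt "-0.1 0 0 0 0" --pt "-0.1 0 0 0 0" --pt "-0.1 0 0 0 0" --pt "-0.1 0 0 0 0"

```text
time: 28.32
tool_pos: [0.5665, -0.2555, 0.2636]
tool_rot: [0.031, 3.141, -0.0]
force: [0.7, -0.2, -0.4]
width: 0.0469
gripper_force: 0.0
```

>>> move_arm --pt "-0.1 0 0 0 0" --pt "-0.1 0 0 0 0" --pt "-0.1 0 0 0 0" --pt "-0.1 0 0 0 0" --pt "-0.1 0 0 0 0" --pt "-0.1 0 0 0 0" --pt "-0.1 0 0 0 0" --pt "-0.1 0 0 0 0" --pt "-0.1 0 0 0 0" --pt "-0.1 0 0 0 0" --pt "-0.1 0 0 0 0" --pt "-0.1 0 0 0 0" --pt "-0.1 0 0 0 0" --pt "-0.1 0 0 0 0" --pt "-0.1 0 0 0 0" --pt "-0.1 0 0 0 0" --pt "-0.1 0 0 0 0" --pt "-0.1 0 0 0 0" --pt "-0.1 0 0 0 0" --pt "-0.1 0 0 0 0"

```text
time: 29.98
tool_pos: [0.5665, -0.2555, 0.2636]
tool_rot: [-0.031, -3.141, -0.0]
force: [-0.6, -0.6, -0.3]
width: 0.047
gripper_force: 0.0
```

```bash
python3 cl.py w11.png; python3 tiles.py wrist; python3 pin2.py
```

```text
grip 1011 [-17.9134824  -13.47815112  -8.14215562] [0.14009448 0.14338493 0.14546255]
shift mm [ -1.6  36.6 138.6] turn -0.0 q6 -20 at [ 566.4 -255.5  263.6] yaw 178.9 t 30.0 w 46.9 F [ 0.6 -0.4  0.7] g 0.0
tile pix [477. 123.] 1533 c [482.2 -76.5] size [53.2 42.1] long axis deg 88.9 z 25.3
tile pix [462. 248.] 1057 c [616.9 -86.4] size [41.2 32.4] long axis deg -1.7 z 25.7
shift mm [ 87.8 177.3 259.6] turn 90.0 q6 82 at [ 566.5 -255.5  263.6] yaw 178.9 t 30.1 w 47.1 F [-1.1 -0.2 -0.2] g 0.0
shift mm [-47.1 170.1 259.6] turn 0.6 q6 -6 at [ 566.5 -255.5  263.6] yaw 178.9 t 30.1 w 47.1 F [-1.1 -0.2 -0.2] g 0.0
in jig mm [126.7  68.2] rel ang 0.0
in jig mm [119.4 -66.6] rel ang 89.4
seat 0.44452139685641656 -0.2805274864207199 head 842 (array([ 442.3, -281.6]), array([19.7, 19.8]), 4.7) top 679 (array([ 442. , -282.1]), array([19.2, 19.1]), 88.8) [107.4 132.9 134.7]
slope [-0.0125562  -0.01438555  0.13310958]
shift mm [121.4 -27.4  63.6] turn 88.9 q6 58 at [ 566.5 -255.5  263.6] yaw 178.9 t 30.1 w 47.0 F [ 0.4  0.7 -0.1] g 0.0
```

>>> move_arm --pt "-0.1 -0.0015 0.0366 0.04 0" --pt "-0.1 -0.0015 0.0366 0.08 0" --pt "-0.1 -0.0015 0.0366 0.11 0" --pt "-0.1 -0.0015 0.0366 0.138 0" --pt "-0.1 -0.0015 0.0366 0.138 0" --pt "-0.1 -0.0015 0.0366 0.138 0" --pt "1 -0.0015 0.0366 0.138 0" --pt "1 -0.0015 0.0366 0.138 0" --pt "1 -0.0015 0.0366 0.138 0" --pt "1 -0.0015 0.0366 0.138 0" --pt "1 -0.0015 0.0366 0.138 0" --pt "1 -0.0015 0.0366 0.138 0" --pt "1 -0.0015 0.0366 0.138 0" --newtons 30

```text
time: 31.22
tool_pos: [0.5703, -0.2193, 0.1279]
tool_rot: [0.03, 3.137, -0.001]
force: [0.6, 2.2, 7.1]
width: 0.0105
gripper_force: 29.4
```

>>> move_arm --pt "1 0 -0.0034 -0.0012 0" --pt "1 0 -0.012 -0.0038 0" --pt "1 0 -0.0208 -0.0055 0" --pt "1 0 -0.0298 -0.0063 0" --pt "1 0 -0.0388 -0.0062 0" --pt "1 0 -0.0477 -0.0052 0" --pt "1 0 -0.0565 -0.0034 0" --pt "1 0 -0.0651 -0.0006 0" --pt "1 0 -0.0733 0.003 0" --pt "1 0 -0.0812 0.0074 0" --pt "1 0 -0.0886 0.0125 0" --pt "1 0 -0.0954 0.0184 0" --pt "1 0 -0.1016 0.0249 0" --pt "1 0 -0.1071 0.032 0" --pt "1 0 -0.108 0.033 0" --pt "1 0 -0.108 0.033 0" --pt "1 0 -0.108 0.033 0"

```text
time: 32.63
tool_pos: [0.568, -0.3254, 0.0942]
tool_rot: [0.029, 3.138, 0.004]
force: [1.5, 7.3, 8.7]
width: 0.0108
gripper_force: 31.4
```

>>> move_arm --pt "-0.1 0 0 0 0" --pt "-0.1 0 0 0 0" --pt "-0.1 0 0 0 0" --pt "-0.1 0 0 0 0" --pt "-0.1 0 0 -0.03 0" --pt "-0.1 0 0 -0.07 0" --pt "-0.1 0 0 -0.11 0" --pt "-0.1 0 0 -0.15 0" --pt "-0.1 0 0 -0.18 0" --pt "-0.1 0 0 -0.18 0"

```text
time: 33.47
tool_pos: [0.569, -0.3293, 0.2806]
tool_rot: [0.031, 3.132, -0.012]
force: [0.4, -0.2, -0.0]
width: 0.0468
gripper_force: 0.0
```

```bash
python3 cl.py w12.png; python3 tiles.py side; python3 -c "
from h import *
plan(*jig(130,68),.15,88.9)"
```

```text
grip 659 [-124.39993452 -119.91748079 -115.34752662] [0.1094163  0.11162134 0.11346327]
shift mm [  2.6 110.6 151.5] turn -0.0 q6 -20 at [ 568.2 -328.7  277.1] yaw 178.9 t 33.5 w 47.0 F [-0.3 -0.3 -0.1] g 0.0
tile pix [359. 325.] 408 c [617.3 -80.6] size [48.3 44.2] long axis deg 85.0 z 26.0
tile pix [285. 345.] 157 c [468.5 -86.1] size [68.1 33.9] long axis deg -51.2 z 22.2
shift mm [-44.5 248.8 269.7] turn 93.9 q6 88 at [ 567.1 -327.9  274.2] yaw 178.9 t 33.6 w 46.9 F [ 0.4  0.7 -0.3] g 0.0
shift mm [104.2 240.4 269.4] turn 50.1 q6 41 at [ 567.1 -327.9  274.2] yaw 178.9 t 33.6 w 46.9 F [ 0.4  0.7 -0.3] g 0.0
in jig mm [125.2 -66.9] rel ang -3.9
in jig mm [116.9  81.8] rel ang 39.9
shift mm [ 90.  253.2 123.4] turn 90.0 q6 82 at [ 567.1 -327.9  274.2] yaw 178.9 t 33.6 w 46.9 F [ 0.4  0.7 -0.3] g 0.0
```

>>> move_arm --pt "-0.5 0.09 0.2532 0 90" --pt "-0.5 0.09 0.2532 0 90" --pt "-0.5 0.09 0.2532 0 90" --pt "-0.5 0.09 0.2532 0 90" --pt "-0.5 0.09 0.2532 0 90" --pt "-0.5 0.09 0.2532 0 90" --pt "-0.5 0.09 0.2532 0 90" --pt "-0.5 0.09 0.2532 0 90" --pt "-0.5 0.09 0.2532 0 90" --pt "-0.5 0.09 0.2532 0 90" --pt "-0.5 0.09 0.2532 0.04 90" --pt "-0.5 0.09 0.2532 0.08 90" --pt "-0.5 0.09 0.2532 0.12 90" --pt "-0.5 0.09 0.2532 0.15 90" --pt "-0.5 0.09 0.2532 0.15 90" --pt "-0.5 0.09 0.2532 0.15 90" --pt "-0.5 0.09 0.2532 0.15 90"

```text
time: 34.98
tool_pos: [0.4819, -0.0722, 0.1233]
tool_rot: [2.243, 2.2, -0.0]
force: [0.6, 0.1, 0.5]
width: 0.0641
gripper_force: 0.0
```

```bash
python3 tiles.py wrist
```

```text
tile pix [502. 241.] 5071 c [617.2 -73.5] size [54.9 43.4] long axis deg 89.9 z 25.6
tile pix [316. 244.] 4626 c [482.8 -73.8] size [54.4 43.8] long axis deg 88.7 z 25.5
shift mm [  1.7 134.2 120.4] turn -1.0 q6 83 at [482.7 -72.5 124.1] yaw 88.9 t 35.0 w 64.1 F [-0.   0.6  0.6] g 0.0
shift mm [ -1.2  -0.2 120.1] turn 0.2 q6 83 at [482.7 -72.5 124.1] yaw 88.9 t 35.0 w 64.1 F [-0.   0.6  0.6] g 0.0
in jig mm [132.3 -66.7] rel ang 1.0
in jig mm [129.4  67.7] rel ang -0.2
```

>>> move_arm --pt "-0.5 -0.001 0 0.04 0" --pt "-0.5 -0.001 0 0.08 0" --pt "-0.5 -0.001 0 0.1 0" --pt "-0.5 -0.001 0 0.105 0" --pt "-0.5 -0.001 0 0.105 0" --pt "-0.5 -0.001 0 0.105 0" --pt "1 -0.001 0 0.105 0" --pt "1 -0.001 0 0.105 0" --pt "1 -0.001 0 0.105 0" --pt "1 -0.001 0 0.105 0" --pt "1 -0.001 0 0.105 0" --pt "1 -0.001 0 0.105 0" --pt "1 -0.001 0 0.095 0" --pt "1 -0.001 0 0.08 0" --pt "1 -0.001 0 0.05 0" --pt "1 -0.001 0 0.02 0" --pt "1 -0.001 0 -0.01 0" --pt "1 -0.001 0 -0.03 0" --pt "1 -0.001 0 -0.03 0" --newtons 38

```text
time: 36.62
tool_pos: [0.4847, -0.0739, 0.1583]
tool_rot: [2.237, 2.194, 0.007]
force: [1.1, -0.2, -1.1]
width: 0.0421
gripper_force: 39.3
```

Run:
```python
from h import *
f=grab("wrist");W=cloud(f);p=f["pixels"].astype(int);save(f,"w13.png")
m=(p[...,1]>p[...,0]*1.4)&(p[...,1]>50);m=cv2.erode(m.astype(np.uint8),np.ones((3,3)))>0
k,l,st,ce=cv2.connectedComponentsWithStats(m.astype(np.uint8))
for i in range(1,k):
    if st[i,4]>150: q=W[l==i]*1000;print(st[i],np.round(np.nanpercentile(q,[1,50,99],axis=0),1).tolist())
plan(.52,.135,.15,88.6)
```

```text
[ 444  194   64   67 3714] [[596.1, -99.7, 15.8], [615.2, -71.6, 25.6], [637.2, -46.5, 27.3]]
[  265   246   103   122 11859] [[464.5, -100.1, 155.2], [485.0, -70.5, 163.8], [505.8, -46.8, 165.2]]
shift mm [209.3  32.3   5.8] turn -179.7 q6 -74 at [483.6 -73.6 155.9] yaw 88.9 t 36.7 w 42.3 F [ 0.7 -0.1 -2. ] g 39.3
```

>>> move_arm --pt "1 0.2093 0.0423 0 0" --pt "1 0.2093 0.0423 0 0" --pt "1 0.2093 0.0423 0 0" --pt "1 0.2093 0.0423 0 0" --pt "1 0.2093 0.0423 0 0" --pt "1 0.2093 0.0423 0 0" --pt "1 0.2093 0.0423 0.04 0" --pt "1 0.2093 0.0423 0.08 0" --pt "1 0.2093 0.0423 0.11 0" --pt "1 0.2093 0.0423 0.115 0" --pt "1 0.2093 0.0423 0.115 0" --pt "1 0.2093 0.0423 0.115 0"

```text
time: 37.67
tool_pos: [0.5281, 0.1351, 0.0381]
tool_rot: [-2.243, -2.199, 0.0]
force: [0.5, 0.3, -1.2]
width: 0.0423
gripper_force: 39.2
```

Run:
```python
from h import *
f=grab("wrist");W=cloud(f);p=f["pixels"].astype(int);save(f,"w14.png")
hsv=cv2.cvtColor(f["pixels"],cv2.COLOR_RGB2HSV).astype(int)
m=(p[...,1]>p[...,0]*1.4)&(p[...,1]>50);m=cv2.erode(m.astype(np.uint8),np.ones((3,3)))>0
q=W[m]*1000;print("green",np.round(np.nanpercentile(q,[1,50,99],axis=0),1).tolist())
t=(hsv[...,0]>5)&(hsv[...,0]<20)&(hsv[...,1]>90)&(W[...,0]>.4)&(W[...,0]<.75)&(W[...,1]>.03)&(W[...,1]<.25)&(W[...,2]<.02)
q=W[t]*1000;print("tray",np.round(np.nanpercentile(q,[.5,50,99.5],axis=0),1).tolist(),)
plan(.53,.135,.014)
```

```text
green [[507.8, 108.8, 37.2], [528.4, 138.3, 43.6], [549.0, 162.2, 45.0]]
tray [[454.7, 63.6, 0.3], [594.1, 159.0, 5.7], [706.6, 207.4, 14.4]]
shift mm [-0.3  0.8 25.1] turn 0 q6 0 at [529.2 135.3  39.1] yaw 88.9 t 37.7 w 42.4 F [-0.2 -0.8 -0.9] g 39.3
```

>>> move_arm --pt "1 0 0 0.01 0" --pt "1 0 0 0.018 0" --pt "1 0 0 0.022 0" --pt "1 0 0 0.0245 0" --pt "1 0 0 0.0245 0" --pt "1 0 0 0.0245 0"

```text
time: 38.22
tool_pos: [0.5278, 0.1353, 0.0139]
tool_rot: [2.243, 2.199, -0.0]
force: [-3.1, -0.9, 7.6]
width: 0.0421
gripper_force: 40.2
```

Light contact with the floor. I release, rise, and return for the second tile.

>>> move_arm --pt "-0.4 0 0 -0.0005 0" --pt "-0.4 0 0 -0.0005 0" --pt "-0.4 0 0 -0.0005 0" --pt "-0.4 0 0 -0.0005 0" --pt "-0.4 0 0 -0.04 0" --pt "-0.4 0 0 -0.08 0" --pt "-0.4 0 0 -0.12 0" --pt "-0.4 0 0 -0.15 0" --pt "-0.4 0 0 -0.15 0" --pt "-0.5 -0.21 0.09 -0.15 0" --pt "-0.5 -0.21 0.09 -0.15 0" --pt "-0.5 -0.21 0.09 -0.15 0" --pt "-0.5 -0.21 0.09 -0.15 0" --pt "-0.5 -0.21 0.09 -0.15 0" --pt "-0.5 -0.21 0.09 -0.15 0" --pt "-0.5 -0.21 0.09 -0.12 0" --pt "-0.5 -0.21 0.09 -0.11 0" --pt "-0.5 -0.21 0.09 -0.11 0" --pt "-0.5 -0.21 0.09 -0.11 0"

```text
time: 39.8
tool_pos: [0.6123, -0.0753, 0.122]
tool_rot: [-2.24, -2.198, 0.003]
force: [-0.1, 0.4, 0.2]
width: 0.0641
gripper_force: 0.0
```

```bash
python3 tiles.py wrist
```

```text
tile pix [323. 241.] 4770 c [618.4 -73.8] size [54.5 43.9] long axis deg 88.6 z 25.5
shift mm [  1.6   5.2 119.1] turn 0.4 q6 85 at [613.3 -75.3 123.1] yaw 89.0 t 39.9 w 63.8 F [ 0.1 -0.2 -0. ] g 0.0
in jig mm [132.  -67.9] rel ang -0.3
```

>>> move_arm --pt "-0.5 0.001 0.0035 0.04 0" --pt "-0.5 0.001 0.0035 0.08 0" --pt "-0.5 0.001 0.0035 0.1 0" --pt "-0.5 0.001 0.0035 0.1045 0" --pt "-0.5 0.001 0.0035 0.1045 0" --pt "-0.5 0.001 0.0035 0.1045 0" --pt "1 0.001 0.0035 0.1045 0" --pt "1 0.001 0.0035 0.1045 0" --pt "1 0.001 0.0035 0.1045 0" --pt "1 0.001 0.0035 0.1045 0" --pt "1 0.001 0.0035 0.1045 0" --pt "1 0.001 0.0035 0.1045 0" --pt "1 0.001 0.0035 0.095 0" --pt "1 0.001 0.0035 0.08 0" --pt "1 0.001 0.0035 0.05 0" --pt "1 0.001 0.0035 0.02 0" --pt "1 0.001 0.0035 -0.01 0" --pt "1 0.001 0.0035 -0.03 0" --pt "1 0.001 0.0035 -0.03 0" --newtons 38

```text
time: 41.43
tool_pos: [0.6208, -0.0762, 0.1601]
tool_rot: [2.237, 2.193, 0.009]
force: [0.2, -0.1, -0.8]
width: 0.042
gripper_force: 38.8
```

```bash
python3 -c "
from h import *
plan(.64,.135,.04)"
```

```text
shift mm [211.8  13.9 119.7] turn 0 q6 0 at [620.8 -76.2 160.1] yaw 88.9 t 41.4 w 42.0 F [ 0.2 -0.1 -0.8] g 38.8
```

>>> move_arm --pt "1 0.2118 0.015 0 0" --pt "1 0.2118 0.015 0 0" --pt "1 0.2118 0.015 0 0" --pt "1 0.2118 0.015 0 0" --pt "1 0.2118 0.015 0 0" --pt "1 0.2118 0.015 0 0" --pt "1 0.2118 0.015 0.04 0" --pt "1 0.2118 0.015 0.08 0" --pt "1 0.2118 0.015 0.11 0" --pt "1 0.2118 0.015 0.119 0" --pt "1 0.2118 0.015 0.119 0" --pt "1 0.2118 0.015 0.119 0"

```text
time: 42.43
tool_pos: [0.6369, 0.1359, 0.0349]
tool_rot: [2.243, 2.199, 0.0]
force: [-0.3, 0.5, 0.0]
width: 0.0419
gripper_force: 38.9
```

```bash
python3 tiles.py wrist;  python3 -c "
from h import *
plan(.64,.135,.0145)"
```

```text
tile pix [103. 290.] 7883 c [529.6 135. ] size [55.5 43. ] long axis deg 89.2 z 19.3
tile pix [315. 301.] 11864 c [637.1 137.5] size [55.4 42.9] long axis deg 89.0 z 38.9
shift mm [  -3.2 -108.5   31.8] turn -180.3 q6 -75 at [638.  136.   36.1] yaw 88.9 t 42.5 w 42.4 F [ 0.3 -0.3  0.1] g 38.9
shift mm [ 1.4 -1.1 32.1] turn -180.1 q6 -77 at [638.  136.   36.1] yaw 88.9 t 42.5 w 42.4 F [ 0.3 -0.3  0.1] g 38.9
in jig mm [339.1  24.9] rel ang 0.3
in jig mm [343.6 -82.5] rel ang 0.1
shift mm [-1.   1.9 21.6] turn 0 q6 0 at [638.  136.   36.1] yaw 88.9 t 42.5 w 42.4 F [ 0.3 -0.3  0.1] g 38.9
```

>>> move_arm --pt "1 0 0 0.01 0" --pt "1 0 0 0.017 0" --pt "1 0 0 0.0205 0" --pt "1 0 0 0.021 0" --pt "1 0 0 0.021 0" --pt "-0.4 0 0 0.021 0" --pt "-0.4 0 0 0.021 0" --pt "-0.4 0 0 0.021 0" --pt "-0.4 0 0 0.021 0" --pt "-0.4 0 0 -0.02 0" --pt "-0.4 0 0 -0.06 0" --pt "-0.4 0 0 -0.1 0" --pt "-0.4 0 0 -0.14 0" --pt "-0.4 0 0 -0.18 0" --pt "-0.4 0 0 -0.2 0" --pt "-0.4 0 0 -0.2 0" --pt "-0.4 0 0 -0.2 0"

```text
time: 43.9
tool_pos: [0.6373, 0.1362, 0.2354]
tool_rot: [2.242, 2.198, 0.004]
force: [0.4, -0.7, 0.5]
width: 0.0598
gripper_force: 0.0
```

```bash
python3 tiles.py wrist
python3 - <<'E'
from h import *
f=grab("side");W=cloud(f);save(f,"s2.png")
L=(W-np.append(J0,0));c,s=np.cos(JA),np.sin(JA)
jx=(c*L[...,0]+s*L[...,1])*1000;jy=(-s*L[...,0]+c*L[...,1])*1000
for n,a,b,e,d,z0,z1 in (("grip",-140,-100,-50,50,.1,.12),("pin",-110,-50,80,125,.125,.145)):
    m=(jx>a)&(jx<b)&(jy>e)&(jy<d)&(W[...,2]>z0)&(W[...,2]<z1)
    print(n,m.sum(),np.percentile(jx[m],[1,50,99]),np.percentile(jy[m],[1,50,99]))
E
```

```text
tile pix [315. 211.] 2120 c [637.8 137.7] size [54.5 42.3] long axis deg 88.9 z 19.6
tile pix [210. 215.] 2103 c [529.5 135.3] size [53.9 42.9] long axis deg 88.9 z 19.4
shift mm [  1.7   1.7 229.5] turn -180.0 q6 -77 at [636.2 136.  233.5] yaw 88.9 t 44.0 w 59.8 F [ 0.8 -0.1 -1.1] g 0.0
shift mm [  -2.8 -106.5  229.6] turn -180.0 q6 -75 at [636.2 136.  233.5] yaw 88.9 t 44.0 w 59.8 F [ 0.8 -0.1 -1.1] g 0.0
in jig mm [343.9 -83.2] rel ang 0.0
in jig mm [339.4  25. ] rel ang 0.0
grip 379 [-127.19834393 -123.17367454 -104.33269419] [-27.43992689   4.56640419  34.74975993]
pin 162 [-90.95576714 -84.14008052 -72.55030879] [ 97.33503766 106.77493296 115.5093204 ]
```

View pics/s2.png

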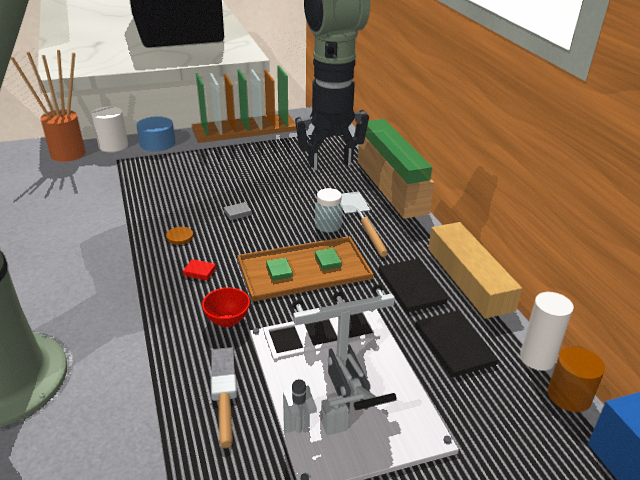

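Both tiles lie flat in the tray at (280,268) and (328,258). The clamp is open, with its grip at (375,402), and the pin hangs in its notch at (299,390). No third green tile shows anywhere, and the gripper is clear.

```bash
python3 -c "
from h import *
print(manip.job_done())"
```

```text
the job is handed in; nothing more can be done
None
```

I handed the job in at about 44 s: both tiles were pressed with the clamp holding by itself for over 3 s, the clamp is swung fully back, the pin hangs in its notch, and both tiles lie flat side by side in the tray; the hand-in gave no verdict.

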